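# Fit the heater block and pick out the brass sleeve by weight

### The job

Get the dry-block heater ready: set its aluminium block down on the heating plate over the two locating pins, fully home, and let go of it. Then lift the two look-alike tube sleeves off the bench one after the other and feel which is heavier: stand the lighter (aluminium) one back upright on the bench, and hold the heavier (brass) one upright over the well of the seated block, centred and a few centimetres clear above it, so I can check it before it goes in; finish while still holding it there. Lower things rather than dropping them, do not knock a sleeve over, and leave the dishes, tubes and other things on the bench where they are.

Things in the scene. Friction and masses are not known exactly. Their poses are not given: they have to be found in the camera images.
- heater: bench dry-block heater, fixed: white housing 190 mm wide (y), 213 mm deep (x), 62 mm high, low sloping grey panel with dark display at its -x side; on top an aluminium heating plate 78 mm (x) by 112 mm (y), its face 68 mm above the bench, with two upright steel pins. Origin: centre of its underside on the bench, z up; turned up to 0.35 rad either way
- heater_seat (a point): centre of the heating plate's face, 68 mm above the bench, 30 mm along +x from the heater's origin, axes as the heater's. Pins stand 38 mm along +y and -y from it, 8 mm thick, 14 mm tall, the top 6 mm tapering to 3 mm. The seated block's underside lies flat on this face, centred here, long side along the heater's y, either way round
- block: loose aluminium block 54 mm (x) by 100 mm (y) by 50 mm tall, 0.5 kg, upright on the bench; a round well 40 mm wide and deep in the middle of its top, and two 12 mm holes right through it, 38 mm along +y and -y from the centre, that go over the pins (2 mm play all round); four small probe holes too. Can be gripped across the 54 mm sides. Origin: centre of its underside, z up
- block_well (a point): centre of the well's mouth, on the block's top face 50 mm above its underside; axes as the block's
- sleeve_a: plain silver metal tube sleeve, an upright cylinder 38 mm across, 64 mm tall, with an 18 mm bore open at the top and three fine dark grooves near the top; stands loose on the bench. Origin at the centre of its underside, z up. Both sleeves look exactly alike and either may be the heavier: each weighs 0.1 to 0.5 kg, the brass one at least 0.15 kg more than the aluminium one
- sleeve_b: plain silver metal tube sleeve, an upright cylinder 38 mm across, 64 mm tall, with an 18 mm bore open at the top and three fine dark grooves near the top; stands loose on the bench. Origin at the centre of its underside, z up. Both sleeves look exactly alike and either may be the heavier: each weighs 0.1 to 0.5 kg, the brass one at least 0.15 kg more than the aluminium one
- small_dishes: bystander: stack of three small pinkish culture dishes, 55 mm in diameter, 39 mm tall, among the sleeves and the block; origin at the centre of its underside
- dish_stack_1: bystander: stack of five amber culture dishes, 90 mm in diameter, 75 mm tall, beyond the heater; origin at the centre of its underside
- dish_stack_2: bystander: stack of four white culture dishes, 90 mm in diameter, 60 mm tall; origin at the centre of its underside
- dish_stack_3: bystander: stack of five amber culture dishes, 90 mm in diameter, 75 mm tall; origin at the centre of its underside
- tube_rack: bystander: wire tube rack 200 mm (its x) by 76 mm by 70 mm tall with three green-capped tubes reaching 119 mm high, on the heater's left; origin at the centre of its underside
- marker: bystander: white marker pen with a black cap, 122 mm long (its x), 12 mm thick, lying near the robot; origin on the bench under its middle
- timer: bystander: small white bench timer lying flat, 62 by 68 by 16 mm; origin at the centre of its underside
- wash_bottle: bystander: white plastic wash bottle, 72 mm in diameter, 190 mm tall with its spout, on the robot's right; origin at the centre of its underside
Mind the look-alikes: they are no part of the job. Leave any red look-alike of the sleeve_a alone.

How it is judged:
By the outcome, as a careful person would: the job done as asked, in the order asked, and still so for the second after the job is handed in, while the arm keeps its last pose, push and grip.
It also fails if it takes over 72 s, if anything falls off the work surface, if the arm or the gripper's body presses on something with over 40 N, if the wrist force passes 120 N, or if a joint passes its speed limit or range.

### The arm

A 6-joint arm with a two-finger parallel gripper is mounted at the origin on the work surface. World frame = base frame: x ahead of the robot, y to its left, z up, the work surface at z = 0. Lengths are in m, angles in degrees, forces in N, time in s.
With the tool pointing down it reaches from about 0.4 to 0.825 m from the base axis. Payload 7 kg.
Tool frame: the origin (TCP) lies at the very end of the fingers, on their centre line; the grasp point (between the pads) lies 19 mm behind it (r.grasp_offset is the z of the grasp point in the tool frame, in m); z points along the fingers, y is the direction in which the jaws open and shut (so a half turn about z gives the same grasp; the last joint's range is limited). The gripper opens to 88 mm and grips with 3 to 60 N. Pads are 19 mm wide; open, the fingers measure 130 mm over their backs; the gripper's body (78 mm by 193 mm) begins 47 mm behind the grasp point.
Start: joints at [-46.576, 20.546, 0.682, 0, -70.136, -16.507], TCP at [0.306, -0.602, 0.227] pointing down, gripper open.
Joint ranges: [-176.03, 176.03], [-82.01, 121.73], [-58.28, 71.71], [-173.87, 95.51], [-174.79, -0.11], [-173.66, 173.66]. Speed limits (degrees/s): [136.94, 136.94, 172.46, 180, 180, 180].

### API

Orientations are given as [roll, pitch, yaw] about the fixed x, y, z axes, in that order (R = Rz(yaw) Ry(pitch) Rx(roll)).
In Python, from plant import r gives the robot as it stands.
- The arm moves only by the tool carry_out, never from a script. Its argument "plan" is a list of rows, each a list of 6 numbers: the shift along the world's x, y, z in m, then the turn, a rotation vector about the world's x, y, z in rad. In form: [[tx, ty, tz, wx, wy, wz], ...]. A call has 1 to 12 rows; each row shifts and turns the pose as measured when the row begins; what a row does not reach is not made up. A row lasts 1/12 s, in which the tool goes at most 41.7 mm and 7.16 degrees, less where a joint would pass 70% of its speed; a pose out of reach is approached as far as the arm can. A call with a gripper value outside its range is refused whole. "fingers" is the closure, from -1 (fully open) to 1 (shut), set as the call begins (left out, the last holds). The fingers move at their own pace and stop on an object; "force" is the grip in N (left out, the last holds). Time passes only in rows, so rows that do not move let the fingers close. It gives the time, the measured TCP pose, the force and the opening at its end, in the units of the state.
- r.get_state(): the state, without advancing time (a new reading comes with each control period).
- r.capture(name): name is "scene" or "top"; returns the picture (420x560x3 uint8, red, green, blue); there is no depth.
- r.camera_model(name): a dict with "fov_y" (degrees; the focal length in pixels is half the picture's height over the tangent of half this angle, whatever the lens; pixels are square), "cx", "cy" (the principal point, pixels), "k1" (the pictures are not rectified: a ray, as slopes to the right and down, at radius r is drawn at 1 + k1 r^2 times it, then the intrinsics apply), "R" (3x3) and "t" (3): a world point X has camera coordinates R X + t. Camera axes: x right, y down, z forward; pixel columns grow to the right and rows downward; lengths in m; the calibration is good to about 2 mm. A picture is of the moment at which its call begins. camera_model takes no time and is no camera call.
- r.close_job(): hands the job in, once; it reports no verdict.
The state is a dict: "time_s": time; "joints": joint angles; "qd": joint speeds; "joint_torque": joint torques, N m; "tcp_pos": TCP position; "eef_rot": TCP orientation; "contact_force": force on the tool from outside, world axes, zero at the start; "moment": the same for the moment, N m; "gripper_width": finger opening in m.
Only numpy, scipy, OpenCV 4.12 (cv2) and the standard library are available. Lean on these libraries where they do the work, as an engineer would, in place of code of your own. Each camera call takes 0.05 s, during which the arm holds its last target.

## Working session

There is one attempt and no reset: what is moved stays moved. The work goes in short steps, Python scripts to look and compute and a tool call to move; the robot and the scene stay as the last step left them, time stands still between calls to the robot, and variables do not carry over. Pictures are saved under pics/ and viewed, and the job is handed in when it is done.

Besides the shell and the picture viewer there is one more tool, called after "Emit:" as name([rows], argument=value, ...), one row to a line, values as JSON. carry_out: Moves the arm, as the interface text tells. Its arguments: {"type":"object","properties":{"plan":{"type":"array"},"fingers":{"type":"number"},"force":{"type":"number"}},"required":["plan"]}

```bash
ls; mkdir -p pics
python3 - <<'E'
from plant import r
import cv2
print(r.get_state())
for n in("scene","top"):
    im=r.capture(n); cv2.imwrite(f"pics/{n}0.png",im[:,:,::-1]); m=r.camera_model(n); print(n,m)
E
```

```text
pics
{'time_s': 0.0, 'joints': array([-4.65748218e+01,  2.05924729e+01,  6.33146102e-01, -1.98506865e-02,
       -7.01359685e+01, -1.65050256e+01]), 'qd': array([ 0.06315199,  0.05239359,  0.01088517, -0.05599291,  0.05712545,
       -0.05456037]), 'joint_torque': array([ 6.93874408e-04, -5.82723820e+01,  2.93064505e+01,  6.99728027e+00,
        7.11413290e-03, -1.39850308e-04]), 'tcp_pos': array([ 0.30533388, -0.60143789,  0.22560706]), 'eef_rot': array([ 1.79903329e+02, -9.18410650e-03, -1.53086600e+02]), 'contact_force': array([0.15505605, 0.19971531, 0.23390797]), 'moment': array([-0.00686143, -0.02572663,  0.02734123]), 'gripper_width': 0.08756632849825174}
scene {'fov_y': 54.69113645843747, 'cx': 275.00839020450707, 'cy': 211.0693968687165, 'k1': -0.09877921301880603, 'R': array([[ 0.86936935,  0.49361967,  0.02316361],
       [ 0.31374275, -0.51513866, -0.79761999],
       [-0.38178845,  0.70069379, -0.60271535]]), 't': array([-0.49536394, -0.13360682,  1.50533943])}
top {'fov_y': 47.11656039545093, 'cx': 284.6785571615466, 'cy': 207.02430904135096, 'k1': 0.009816238640901753, 'R': array([[-0.02813442, -0.99959537,  0.00418895],
       [-0.99430965,  0.02755442, -0.10290326],
       [ 0.1027462 , -0.00706024, -0.99468255]]), 't': array([-0.00784503,  0.59339514,  1.34358098])}
```

View pics/scene0.png

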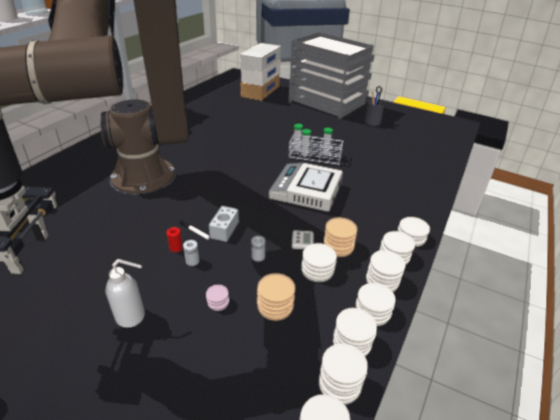

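View pics/top0.png

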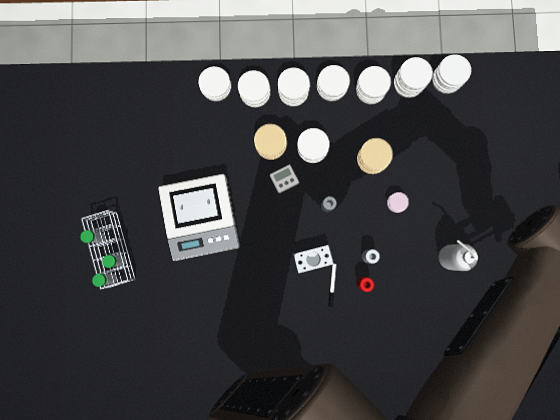

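The scene view shows the block at about (225,222), and at (313,259) in the top view. Two silver sleeves stand at top (372,256) and (330,203). The red look-alike is at top (367,285) and scene (174,240), and I'll leave it alone. Next I'll enlarge the crops to confirm and measure.

```bash
cat > h.py <<'E'
import numpy as np,cv2
from plant import r
def K(n):
    m=r.camera_model(n); f=210/np.tan(np.radians(m['fov_y']/2))
    return m,np.array([[f,0,m['cx']],[0,f,m['cy']],[0,0,1.]]),np.array([m['k1'],0,0,0.])
def ray(n,p):
    m,k,d=K(n); q=cv2.undistortPoints(np.array(p,float).reshape(-1,1,2),k,d).reshape(-1,2)
    R=np.array(m['R']);t=np.array(m['t']); return -R.T@t,np.c_[q,np.ones(len(q))]@R
def plane(n,p,z):
    c,v=ray(n,p); return c+v*((z-c[2])/v[:,2])[:,None]
def proj(n,X):
    m,k,d=K(n); X=np.array(X,float).reshape(-1,3)
    return cv2.projectPoints(X,cv2.Rodrigues(np.array(m['R']))[0],np.array(m['t']),k,d)[0].reshape(-1,2)
def tri(ps,pt):
    a,u=ray('scene',ps);b,v=ray('top',pt);u=u[0]/np.linalg.norm(u[0]);v=v[0]/np.linalg.norm(v[0])
    s=np.linalg.lstsq(np.c_[u,-v],b-a,rcond=None)[0]; P=a+u*s[0];Q=b+v*s[1]; return (P+Q)/2,np.linalg.norm(P-Q)
def crop(im,x,y,w,h,s,name):
    c=cv2.resize(im[y:y+h,x:x+w],None,fx=s,fy=s,interpolation=cv2.INTER_CUBIC)
    cv2.imwrite(name,c[:,:,::-1])
E
python3 - <<'E'
from h import *
im=cv2.imread('pics/top0.png')[:,:,::-1]
crop(im,285,190,130,110,6,'pics/c1.png')
crop(im,150,165,100,100,6,'pics/c2.png')
im=cv2.imread('pics/scene0.png')[:,:,::-1]
crop(im,160,190,120,90,6,'pics/c3.png')
crop(im,260,150,100,70,7,'pics/c4.png')
E
```

```text
(no output)
```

View pics/c1.png

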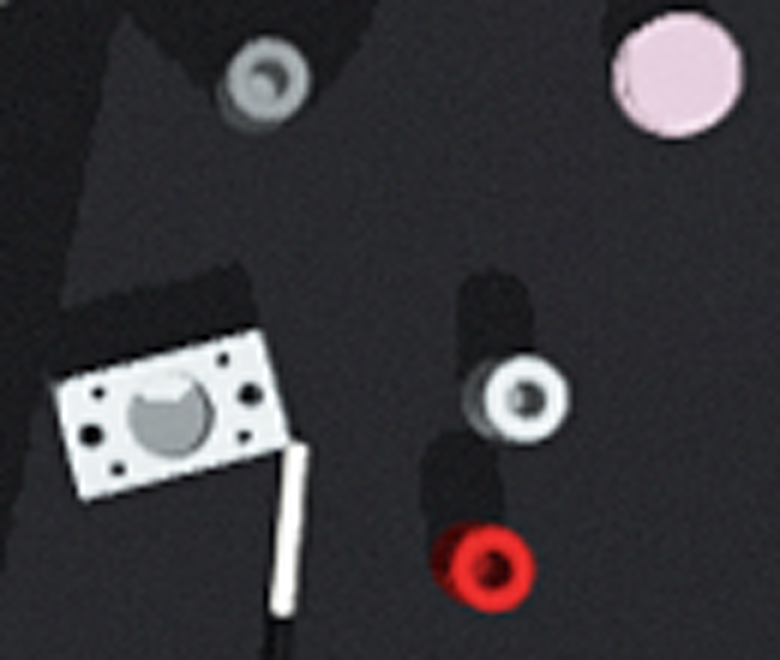

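View pics/c2.png

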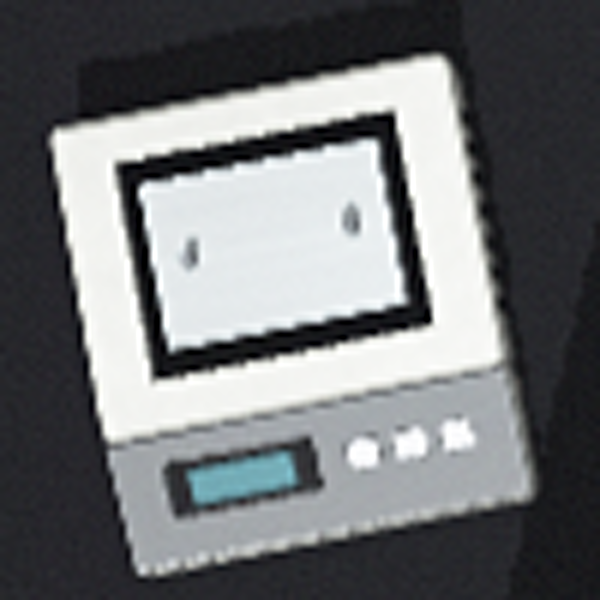

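View pics/c3.png

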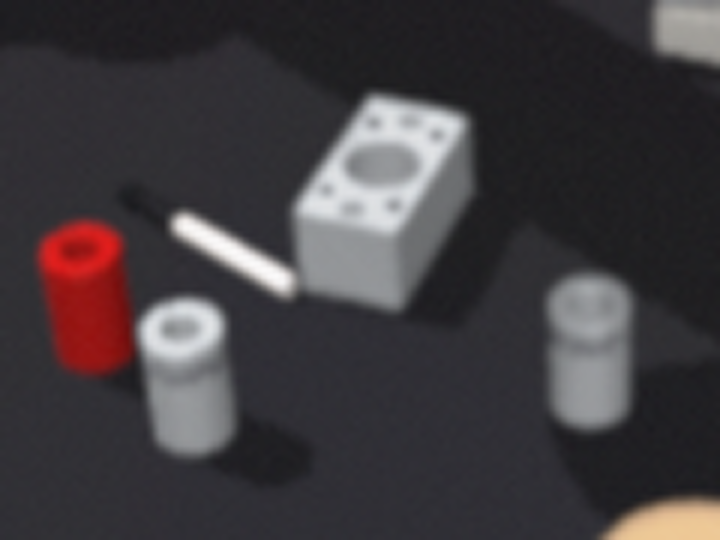

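View pics/c4.png

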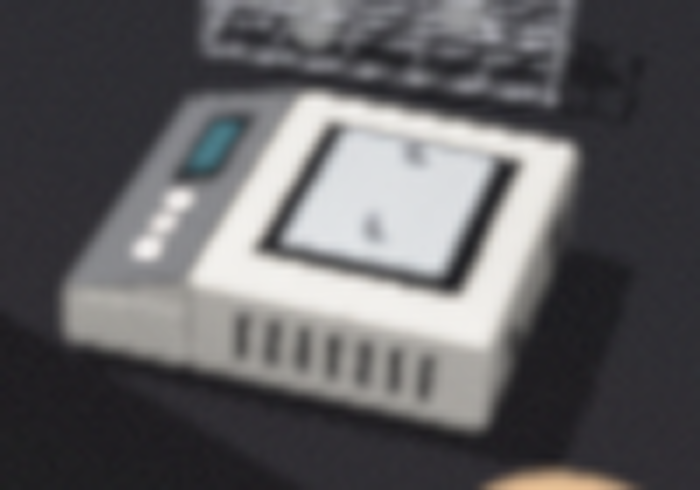

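Crops: the block is at top (313,259) with its well and holes visible. The sleeves are at top (330,203) and (372,256), both plain silver with grooves, and the red one differs. The heater plate is at top (194,206), with pins near (182,207) and (208,201). Now measuring.

```bash
cat > meas.py <<'E'
from h import *
def comp(n,im,seed,lo,hi=256,up=1):
    pass
def rectmask(im,box,lo,fill=True):
    x,y,w,h=box; s=8
    c=cv2.resize(im[y:y+h,x:x+w],None,fx=s,fy=s,interpolation=cv2.INTER_CUBIC)
    g=cv2.cvtColor(np.ascontiguousarray(c),cv2.COLOR_RGB2GRAY)
    m=(g>lo).astype('uint8'); cs,_=cv2.findContours(m,cv2.RETR_EXTERNAL,cv2.CHAIN_APPROX_NONE)
    c=max(cs,key=cv2.contourArea).reshape(-1,2).astype(np.float32)
    return ((c+.5)/s-.5+[x,y]).astype(np.float32)
def rect_at(n,cont,z):
    P=plane(n,cont,z)[:,:2].astype(np.float32)
    return cv2.minAreaRect(P*1000)
def circ_at(n,cont,z):
    P=(plane(n,cont,z)[:,:2]*1000).astype(np.float32); return cv2.fitEllipse(P),cv2.minEnclosingCircle(P)
E
python3 - <<'E'
from meas import *
T=cv2.imread('pics/top0.png')[:,:,::-1];S=cv2.imread('pics/scene0.png')[:,:,::-1]
for lo in(120,170):print('block top',lo,rect_at('top',rectmask(T,(288,240,46,34),lo),.05))
for lo in(150,180,200):
  print('blk scene',lo,rect_at('scene',rectmask(S,(205,203,38,40),lo),.05))
# plate: black frame inside
for lo in(140,):
  c=rectmask(T,(176,191,38,32),lo);print('plate',rect_at('top',c,.068))
for n,im,b in(('top',T,(155,170,85,95)),):
  print('housing',rect_at(n,rectmask(im,b,205),.062))
for nm,b,los in(('A',(318,192,26,26),(90,110,130)),('B',(360,246,24,22),(140,170,200))):
  for lo in los:print(nm,lo,circ_at('top',rectmask(T,b,lo),.064))
# triangulation of bore centres etc from crops
f=lambda c,s,o:[(c[0]+.5)/s-.5+o[0],(c[1]+.5)/s-.5+o[1]]
print('A',tri(f((589,303),6,(160,190)),f((267,80),6,(285,190))))
print('B',tri(f((181,327),6,(160,190)),f((526,399),6,(285,190))))
print('well',tri(f((382,164),6,(160,190)),f((171,414),6,(285,190))))
print('pinsbase', plane('top',[f((188,263),6,(150,165)),f((349,232),6,(150,165))],.068))
# plate corners from crop
pc=[(140,187),(378,138),(410,300),(173,350)]
print('plate c',plane('top',[f(p,6,(150,165)) for p in pc],.068), plane('top',[f(p,6,(150,165)) for p in pc],.068).mean(0))
ps=[(345,128),(500,160),(445,277),(278,242)]
P=plane('scene',[f(p,7,(260,150)) for p in ps],.068);print('plate scene',P,P.mean(0))
P=plane('scene',[f((382,240),7,(260,150)),f((420,162),7,(260,150))],.068);print('pins scene',P)
E
```

```text
block top 120 ((432.2239074707031, -102.2849349975586), (82.03265380859375, 103.10368347167969), 12.942366600036621)
block top 170 ((431.9591979980469, -102.60042572021484), (81.25936889648438, 101.92156982421875), 12.86624813079834)
blk scene 150 ((445.616943359375, -103.48098754882812), (57.086952209472656, 109.34014892578125), 12.71406364440918)
blk scene 180 ((444.7926940917969, -101.06256866455078), (53.530521392822266, 100.393310546875), 13.186909675598145)
blk scene 200 ((444.67572021484375, -100.93830871582031), (50.45970153808594, 95.78929138183594), 12.939201354980469)
plate ((601.22509765625, 224.73829650878906), (81.4937744140625, 113.7020263671875), 10.25996208190918)
housing ((600.1320190429688, 224.036865234375), (146.8723907470703, 187.0762939453125), 9.754890441894531)
A 90 (((597.5842895507812, -148.57423400878906), (37.434783935546875, 38.86249923706055), 64.90454864501953), ((597.5963134765625, -148.58370971679688), 19.801712036132812))
A 110 (((597.7310180664062, -148.67616271972656), (36.28533172607422, 37.23762130737305), 63.26618957519531), ((597.9154052734375
[... 833 characters left out ...]
497, -0.26181882,  0.06329841]), np.float64(0.000399026291673497))
well (array([ 0.44413229, -0.09959899,  0.04917342]), np.float64(0.001128498191309196))
pinsbase [[0.59317169 0.26334637 0.068     ]
 [0.60552336 0.1889529  0.068     ]]
plate c [[0.62915694 0.28530547 0.068     ]
 [0.6490459  0.17499751 0.068     ]
 [0.57317347 0.16121745 0.068     ]
 [0.55310446 0.27047458 0.068     ]] [0.60112019 0.22299875 0.068     ]
plate scene [[0.55288617 0.27070042 0.068     ]
 [0.63279783 0.284133   0.068     ]
 [0.65231242 0.17296552 0.068     ]
 [0.57152571 0.15825348 0.068     ]] [0.60238053 0.2215131  0.068     ]
pins scene [[0.61333254 0.18613866 0.068     ]
 [0.59924841 0.26093348 0.068     ]]
```

Run:
```python
from meas import *
T=cv2.imread('pics/top0.png')[:,:,::-1];S=cv2.imread('pics/scene0.png')[:,:,::-1]
f=lambda c,s,o:[(c[0]+.5)/s-.5+o[0],(c[1]+.5)/s-.5+o[1]]
c=rectmask(T,(288,240,46,34),130); hull=c
P=plane('top',c,.05)[:,:2]
# drop marker: keep pts above marker row
k=~((c[:,0]>330.3)&(c[:,1]>262)) & ~((c[:,1]>264.3)&(c[:,0]>328))
print('block',cv2.minAreaRect((P[k]*1000).astype(np.float32)))
hs=plane('top',[f((91,434),6,(285,190)),f((251,394),6,(285,190))],.05);print('holes',hs.mean(0),np.degrees(np.arctan2(hs[1,0]-hs[0,0],hs[0,1]-hs[1,1])))
hs=plane('scene',[f((353,208),6,(160,190)),f((410,122),6,(160,190))],.05);print('holes sc',hs.mean(0),np.degrees(np.arctan2(hs[0,0]-hs[1,0],hs[1,1]-hs[0,1])))
for z in(.068,.075):
  P=plane('top',[f((188,263),6,(150,165)),f((349,232),6,(150,165))],z);print('pins',z,P[:,:2],P.mean(0)[:2])
for nm,pt in(('bottle',(462,246)),('bottlebody',(458,258)),('red',(367,285))):print(nm,plane('top',[pt],.1 if 'bot' in nm else .064))
print(tri((125,310),(458,262)))
```

```text
block ((444.415771484375, -98.97837829589844), (56.4296989440918, 101.9370346069336), 12.91082763671875)
holes [ 0.44460099 -0.09924436  0.05      ] 12.32722766361658
holes sc [ 0.44437937 -0.10072391  0.05      ] 12.746710021639439
pins 0.068 [[0.59317169 0.26334637]
 [0.60552336 0.1889529 ]] [0.59934752 0.22614963]
pins 0.075 [[0.5924271  0.26188242]
 [0.60471374 0.18788063]] [0.59857042 0.22488152]
bottle [[ 0.46736171 -0.49713283  0.1       ]]
bottlebody [[ 0.43565034 -0.48429268  0.1       ]]
red [[ 0.36868344 -0.24346315  0.064     ]]
(array([ 0.42775991, -0.50638383,  0.02476986]), np.float64(0.011869737870226339))
```

Emit:
carry_out([
  [0.01,0.035,0,0,0,0.11],
  [0.01,0.035,0,0,0,0.11],
  [0.01,0.035,0,0,0,0.11],
  [0.01,0.035,0,0,0,0.11],
  [0.01,0.035,0,0,0,0.11],
  [0.01,0.035,0,0,0,0.11],
], fingers=-1)

```text
time_s: 0.6
tcp_pos: [0.3623, -0.3884, 0.2192]
eef_rot: [179.4, -0.1, -114.4]
contact_force: [1.6, 1.4, 0.1]
gripper_width: 0.0874
```

Emit:
carry_out([
  [0.012,0.041,0,0,0,0.1],
  [0.012,0.04,0,0,0,0.1],
  [0.012,0.04,0,0,0,0.1],
  [0.012,0.04,0,0,0,0.1],
  [0.012,0.04,0,0,0,0.1],
  [0.012,0.04,0,0,0,0.1],
  [0.007,0.03,0,0,0,0.05],
  [0,0,0,0,0,0],
])

```text
time_s: 1.27
tcp_pos: [0.4382, -0.1109, 0.2184]
eef_rot: [179.5, -0.0, -74.6]
contact_force: [-0.3, -0.6, 0.2]
gripper_width: 0.0879
```

```bash
cat > st.py <<'E'
from h import *
s=r.get_state()
for k in('time_s','joints','tcp_pos','eef_rot','contact_force','moment','gripper_width'):print(k,np.round(s[k],4))
E
python3 st.py
```

```text
time_s 1.2667
joints [ 1.09566e+01 -3.49200e-01 -2.64777e+01  6.01000e-02 -6.44070e+01
  4.37850e+00]
tcp_pos [ 0.4382 -0.1109  0.2184]
eef_rot [ 1.794619e+02 -1.300000e-02 -7.463860e+01]
contact_force [-0.2641 -0.5739  0.2134]
moment [-0.022   0.1038  0.0035]
gripper_width 0.0879
```

Emit:
carry_out([
  [0.0062,0.0111,-0.03,0.0025,-0.009,-0.045],
  [0,0,-0.035,0,0,0],
  [0,0,-0.035,0,0,0],
  [0,0,-0.02,0,0,0],
  [0,0,0,0,0,0],
])

```text
time_s: 1.68
tcp_pos: [0.4461, -0.0958, 0.0968]
eef_rot: [-179.5, -0.0, -76.9]
contact_force: [-0.9, -1.0, 0.2]
gripper_width: 0.0873
```

Run:
```python
import st
from h import *
im=r.capture('top');crop(im,265,190,130,110,6,'pics/t1.png')
im=r.capture('scene');crop(im,160,170,120,90,6,'pics/s1.png')
```

```text
time_s 1.6833
joints [ 1.27642e+01  7.25640e+00 -3.65315e+01  4.05000e-02 -4.57353e+01
  2.90500e-01]
tcp_pos [ 0.4461 -0.0958  0.0968]
eef_rot [-1.795233e+02 -3.170000e-02 -7.691730e+01]
contact_force [-0.8843 -0.9691  0.1572]
moment [-0.0242  0.2688  0.0161]
gripper_width 0.0873
```

View pics/s1.png

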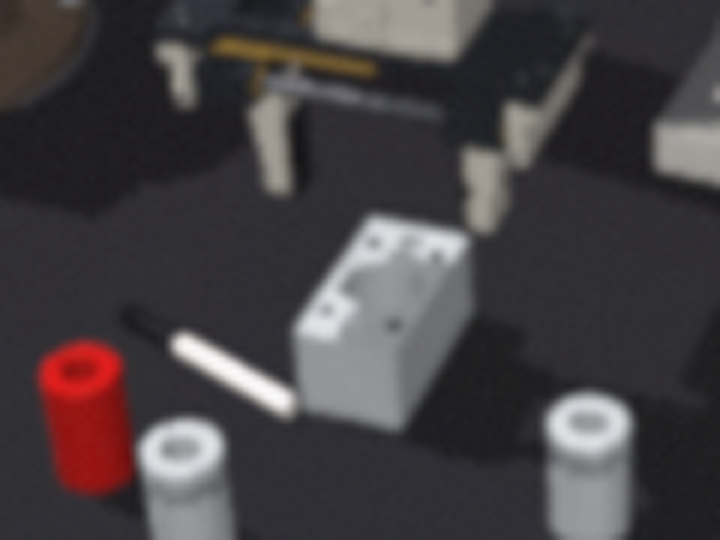

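Emit:
carry_out([
  [-0.0017,-0.004,-0.03,-0.001,0.005,-0.005],
  [0,0,-0.028,0,0,0],
  [0,0,-0.012,0,0,0],
  [0,0,-0.004,0,0,0],
  [0,0,0,0,0,0],
])

```text
time_s: 2.2
tcp_pos: [0.455, -0.1001, 0.033]
eef_rot: [-178.7, -0.2, -77.2]
contact_force: [0.3, 0.0, -0.5]
gripper_width: 0.0878
```

Emit:
carry_out([
  [0,0,0,0,0,0],
])

```text
time_s: 2.28
tcp_pos: [0.456, -0.1002, 0.0344]
eef_rot: [-178.6, -0.2, -77.2]
contact_force: [0.5, -0.2, 0.8]
gripper_width: 0.0873
```

```bash
python3 st.py
```

```text
time_s 2.2833
joints [ 12.0639  13.3353 -40.1679   0.39   -35.0626   0.4645]
tcp_pos [ 0.456  -0.1002  0.0344]
eef_rot [-178.5683   -0.2436  -77.1583]
contact_force [ 0.5401 -0.2286  0.8457]
moment [ 0.0271  0.1486 -0.0116]
gripper_width 0.0873
```

Emit:
carry_out([
  [-0.006,0,-0.004,-0.003,0.013,0],
  [-0.005,0,-0.005,-0.002,0.01,0],
  [0,0,-0.006,0,0,0],
  [0,0,0,0,0,0],
])

```text
time_s: 2.62
tcp_pos: [0.4473, -0.0997, 0.0226]
eef_rot: [-179.6, -0.3, -77.1]
contact_force: [0.0, 0.1, -0.6]
gripper_width: 0.0875
```

```bash
python3 st.py
```

```text
time_s 2.6167
joints [ 12.4035  14.3086 -41.1803   0.4579 -34.084    0.0797]
tcp_pos [ 0.4473 -0.0997  0.0226]
eef_rot [-179.5741   -0.26    -77.1394]
contact_force [ 0.0142  0.1457 -0.6497]
moment [-0.0069  0.143  -0.0769]
gripper_width 0.0875
```

Emit:
carry_out([
  [-0.003,0,-0.004,0.002,0.007,0],
  [-0.001,0,-0.004,0.001,0.002,0],
  [0,0,0,0,0,0],
])

```text
time_s: 2.87
tcp_pos: [0.443, -0.0996, 0.0141]
eef_rot: [179.9, 0.0, -77.1]
contact_force: [0.7, -0.6, 1.0]
gripper_width: 0.0876
```

Emit:
carry_out([
  [0,0,0,0,0,0],
  [0,0,0,0,0,0],
  [0,0,0,0,0,0],
  [0,0,0,0,0,0],
  [0,0,0,0,0,0],
  [0,0,0,0,0,0],
], fingers=1, force=35)

```text
time_s: 3.37
tcp_pos: [0.4433, -0.0996, 0.0138]
eef_rot: [179.9, 0.0, -77.1]
contact_force: [-0.2, 0.8, -2.2]
gripper_width: 0.0534
```

```bash
python3 st.py
```

```text
time_s 3.3667
joints [ 12.268   15.2159 -41.4437  -0.0774 -33.4057   0.6915]
tcp_pos [ 0.4433 -0.0996  0.0138]
eef_rot [ 1.799352e+02  4.340000e-02 -7.710510e+01]
contact_force [-0.2164  0.8209 -2.1763]
moment [ 0.0713 -0.0517 -0.0224]
gripper_width 0.0534
```

Emit:
carry_out([
  [0,0,0.01,0,0,0],
  [0,0,0.02,0,0,0],
  [0,0,0.03,0,0,0],
  [0,0,0.03,0,0,0],
  [0,0,0.03,0,0,0],
  [0,0,0.01,0,0,0],
  [0,0,0,0,0,0],
])

```text
time_s: 3.95
tcp_pos: [0.4349, -0.1002, 0.1444]
eef_rot: [179.1, 0.2, -77.3]
contact_force: [0.0, 0.7, -5.2]
gripper_width: 0.054
```

```bash
python3 st.py
```

```text
time_s 3.95
joints [ 12.2731   3.6171 -32.9387  -0.2751 -54.3715   0.5836]
tcp_pos [ 0.4349 -0.1002  0.1444]
eef_rot [179.0747   0.2304 -77.3073]
contact_force [ 0.023   0.7098 -5.1702]
moment [ 0.0031 -0.0726 -0.0439]
gripper_width 0.054
```

Emit:
carry_out([
  [0.009,0.017,0,0.001,-0.004,0],
  [0.0145,0.028,0,0.001,-0.004,-0.006],
  [0.0145,0.028,0,0,0,-0.006],
  [0.0145,0.028,0,0,0,-0.006],
  [0.0145,0.028,0,0,0,-0.006],
  [0.0145,0.028,0,0,0,-0.006],
  [0.0145,0.028,0,0,0,-0.006],
  [0.0145,0.028,0,0,0,-0.006],
  [0.0145,0.028,0,0,0,0],
  [0.0145,0.028,0,0,0,0],
  [0.008,0.016,0,0,0,0],
  [0,0,0,0,0,0],
])

```text
time_s: 4.95
tcp_pos: [0.5731, 0.1956, 0.1231]
eef_rot: [178.0, 0.2, -80.4]
contact_force: [0.4, 0.1, -4.8]
gripper_width: 0.0539
```

```bash
python3 st.py
```

```text
time_s 4.95
joints [ 36.6012  20.0438 -14.0034  -1.2726 -57.6619 -26.3336]
tcp_pos [0.5731 0.1956 0.1231]
eef_rot [177.9948   0.1841 -80.4324]
contact_force [ 0.4361  0.1168 -4.8144]
moment [-0.0079 -0.2403  0.0238]
gripper_width 0.0539
```

Emit:
carry_out([
  [0.01,0.01,0.004,0.002,-0.012,0],
  [0.01,0.01,0.004,0.002,-0.012,0.002],
  [0.008,0.007,0.004,0.002,-0.008,0.002],
  [0,0,0,0,0,0],
  [0,0,0,0,0,0],
])

```text
time_s: 5.37
tcp_pos: [0.5991, 0.223, 0.1276]
eef_rot: [179.3, -0.0, -80.2]
contact_force: [-0.3, 0.1, -5.0]
gripper_width: 0.0537
```

Run:
```python
import st
from h import *
im=r.capture('top');cv2.imwrite('pics/t2.png',im[:,:,::-1]);crop(im,150,150,130,110,6,'pics/t2c.png')
im=r.capture('scene');cv2.imwrite('pics/s2.png',im[:,:,::-1]);crop(im,255,120,100,90,7,'pics/s2c.png')
```

```text
time_s 5.3667
joints [ 37.676   21.9571 -10.6898  -0.3749 -57.98   -27.6791]
tcp_pos [0.5991 0.223  0.1276]
eef_rot [ 1.792977e+02 -1.190000e-02 -8.020350e+01]
contact_force [-0.2519  0.0517 -4.9986]
moment [-0.079   0.1767  0.0188]
gripper_width 0.0537
```

View pics/s2c.png

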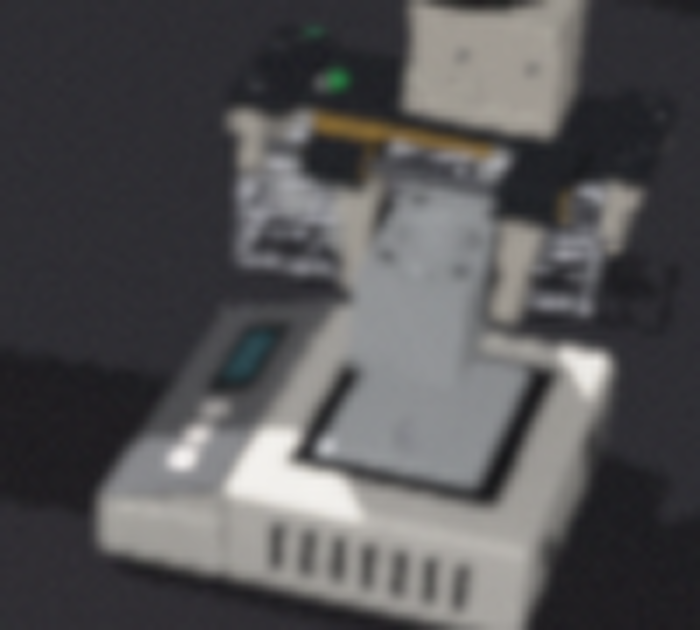

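View pics/t2c.png

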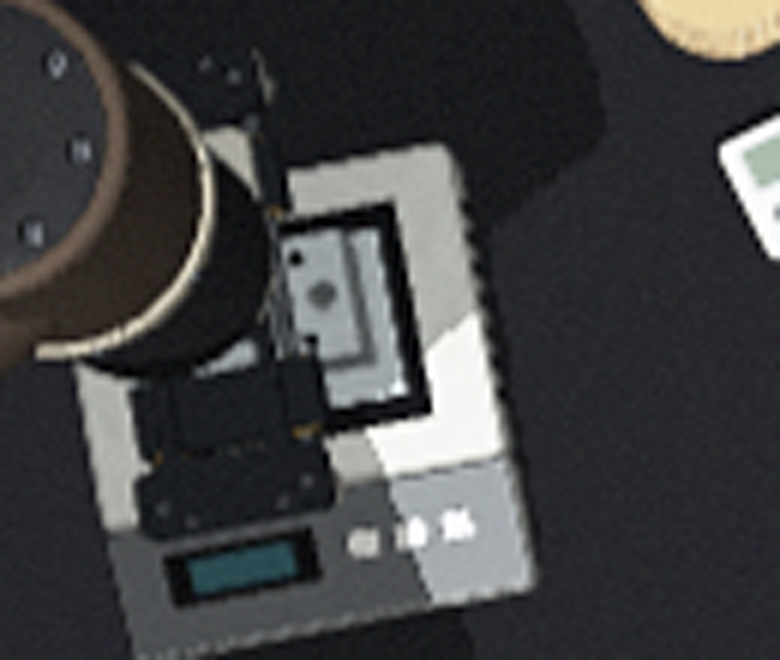

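The top crop shows the block's -y hole at crop (321,293) with the plate behind it. I'll use that hole to measure where the block sits in the grip.

Run:
```python
from h import *
f=lambda c,s,o:[(c[0]+.5)/s-.5+o[0],(c[1]+.5)/s-.5+o[1]]
z=.1276+.0362
H=plane('top',[f((321,293),6,(150,150))],z)[0]
a=np.radians(9.8);ex=np.array([np.cos(a),np.sin(a)]);ey=np.array([-np.sin(a),np.cos(a)])
tcp=np.array([.5991,.223])
d=H[:2]-tcp;print('hole',H,'rel in block axes',d@ex,d@ey)
# scene: near -y end top edge hole
H=plane('scene',[f((422,240),7,(255,120))],z)[0];print(H)
S=f((425,235),7,(255,120))
for nm,y in(('hole',-.038),):
  for n in('top','scene'):
    p=proj(n,[*(tcp+ey*y),z])[0];o=(150,150,6) if n=='top' else(255,120,7)
    print(nm,n,(p-np.array(o[:2])+.5)*o[2]-.5)
# edge -y end corners
for n,o in(('top',(150,150,6)),('scene',(255,120,7))):
  for zz in(z,z-.05):
    X=[[*(tcp+ey*-.05+ex*s*.027),zz] for s in(-1,1)]
    print(n,zz,(proj(n,X)-np.array(o[:2])+.5)*o[2]-.5)
```

```text
hole [0.60731041 0.1861402  0.1638    ] rel in block axes 0.0018167148023510646 -0.037719431145223935
[0.59454626 0.21379071 0.1638    ]
hole top [322.4092438  296.98890738]
hole scene [417.76024742 271.60457763]
top 0.1638 [[361.3819293  352.81374689]
 [338.49806594 230.48179963]]
top 0.1138 [[378.25242143 364.03672479]
 [356.18062877 246.3617024 ]]
scene 0.1638 [[354.20493486 272.49518058]
 [468.03177225 295.03502453]]
scene 0.1138 [[347.12736239 365.42634038]
 [458.36386568 388.40262867]]
```

Run:
```python
from h import *
im=cv2.imread('pics/t2.png')[:,:,::-1];crop(im,185,175,50,45,14,'pics/t2d.png')
im=cv2.imread('pics/s2.png')[:,:,::-1];crop(im,295,140,45,50,12,'pics/s2d.png')
```

```text
(no output)
```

View pics/t2d.png

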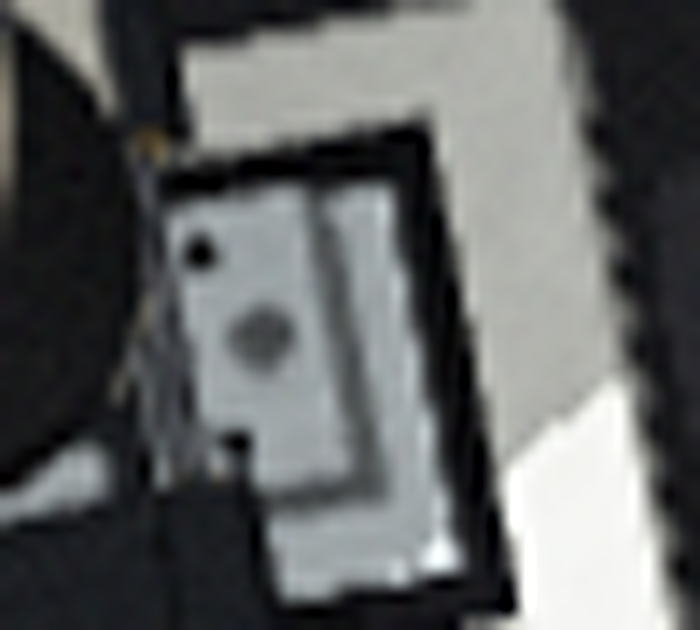

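View pics/s2d.png

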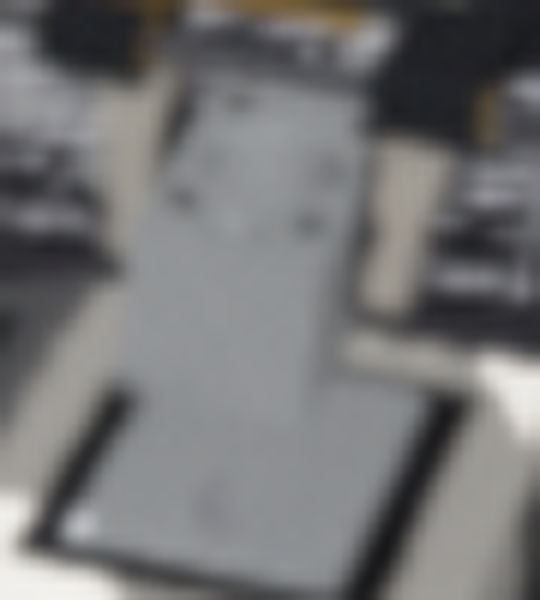

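Run:
```python
from meas import *
T=cv2.imread('pics/top0.png')[:,:,::-1];S=cv2.imread('pics/scene0.png')[:,:,::-1]
for n in('top','scene'):
    m,k,d=K(n);print(n,-np.array(m['R']).T@np.array(m['t']))
from meas import rectmask
for lo in(90,120,150):
  c=rectmask(T,(170,187,50,40),lo);print('ext',lo,rect_at('top',c,.068))
def inner(im,box,seed,lo):
    x,y,w,h=box;s=8
    c=cv2.resize(im[y:y+h,x:x+w],None,fx=s,fy=s,interpolation=cv2.INTER_CUBIC)
    g=cv2.cvtColor(np.ascontiguousarray(c),cv2.COLOR_RGB2GRAY)
    n,l=cv2.connectedComponents((g>lo).astype('uint8'),connectivity=4)
    m=(l==l[int((seed[1]-y)*s),int((seed[0]-x)*s)]).astype('uint8')
    cs,_=cv2.findContours(m,cv2.RETR_EXTERNAL,cv2.CHAIN_APPROX_NONE)
    c=max(cs,key=cv2.contourArea).reshape(-1,2); return ((c+.5)/s-.5+[x,y]).astype(np.float32)
def edges(n,c,z,size,ang):
    P=plane(n,c,z)[:,:2]*1000; c0=np.mean([P.min(0),P.max(0)],0); 
    (cx,cy),_,_=cv2.minAreaRect(P.astype(np.float32)); c0=np.array([cx,cy])
    for it in range(6):
        a=np.radians(ang);ex=np.array([np.cos(a),np.sin(a)]);ey=np.array([-np.sin(a),np.cos(a)])
        q=np.c_[(P-c0)@ex,(P-c0)@ey]; h=np.array(size)/2;res=[];sl=[]
        for ax in(0,1):
            o=1-ax
            for s in(-1,1):
                k=(abs(q[:,ax]-s*h[ax])<5)&(abs(q[:,o])<h[o]*.8)
                v=cv2.fitLine(q[k].astype(np.float32),cv2.DIST_HUBER,0,.01,.01).ravel()
                sl.append((v[2+0] if 0 else 0))
                t=v[ax]/v[o]; res.append(v[2+ax]-t*v[2+o]); sl[-1]=(-t if ax==0 else t)
        c0=c0+ex*(res[0]+res[1])/2+ey*(res[2]+res[3])/2; ang+=np.degrees(np.mean(sl))
    return c0,ang,res[1]-res[0],res[3]-res[2],np.degrees(sl)
for lo in(100,130):
  print('plate top',edges('top',inner(T,(165,180,60,50),(194,206),lo),.068,(78,112),10))
  print('plate scn',edges('scene',inner(S,(285,155,60,45),(318,178),lo),.068,(78,112),10))
c=rectmask(T,(288,240,46,34),130);c=c[~((c[:,0]>328)&(c[:,1]>262))]
print('block top',edges('top',c,.05,(54,100),12.8))
c=rectmask(S,(205,203,38,40),180);print('block scn',edges('scene',c,.05,(54,100),12.8))
im=T;crop(im,173,188,44,38,16,'pics/p1.png')
crop(S,295,163,46,32,16,'pics/p2.png')
```

```text
top [ 0.45174995 -0.01470652  1.39753171]
scene [ 1.0472936  -0.87908664  0.81219814]
ext 90 ((601.0657958984375, 224.38331604003906), (81.84698486328125, 114.7677230834961), 9.894621849060059)
ext 120 ((601.1129150390625, 224.47027587890625), (80.94740295410156, 113.86467742919922), 9.848444938659668)
ext 150 ((601.1309814453125, 224.54173278808594), (80.11473846435547, 113.10709381103516), 9.800430297851562)
plate top (array([601.01323056, 224.37536768]), np.float32(9.847294), np.float32(79.67638), np.float32(112.85386), array([-0.10969046,  0.01563863,  0.44192034, -0.34787086], dtype=float32))Traceback (most recent call last):
  File "<stdin>", line 33, in <module>
  File "<stdin>", line 26, in edges
cv2.error: OpenCV(4.12.0) /io/opencv/modules/imgproc/src/linefit.cpp:50: error: (-215:Assertion failed) count > 0 in function 'fitLine2D_wods'
```

Emit:
carry_out([
  [0.0007,0.0007,-0.008,0.002,-0.012,0],
  [0,0,-0.008,0,0,0],
  [0,0,-0.005,0,0,0],
  [0,0,0,0,0,0],
  [0,0,0,0,0,0],
])

```text
time_s: 5.88
tcp_pos: [0.5989, 0.221, 0.1066]
eef_rot: [180.0, 0.0, -80.3]
contact_force: [0.4, -0.5, -4.6]
gripper_width: 0.0536
```

```bash
python3 st.py
```

```text
time_s 5.8833
joints [ 3.77385e+01  2.26359e+01 -1.28844e+01 -1.33000e-02 -5.44746e+01
 -2.80698e+01]
tcp_pos [0.5989 0.221  0.1066]
eef_rot [ 1.799995e+02  1.200000e-02 -8.033900e+01]
contact_force [ 0.3725 -0.4677 -4.6136]
moment [-0.0056  0.0869 -0.0041]
gripper_width 0.0536
```

Emit:
carry_out([
  [0.001,0.003,-0.002,0,0,0.003],
  [0,0,0,0,0,0],
  [0,0,0,0,0,0],
])

```text
time_s: 6.13
tcp_pos: [0.6002, 0.2241, 0.105]
eef_rot: [-180.0, 0.0, -80.2]
contact_force: [0.3, 0.2, -4.2]
gripper_width: 0.054
```

Run:
```python
import st
from h import *
im=r.capture('top');cv2.imwrite('pics/t3.png',im[:,:,::-1]);crop(im,185,175,50,45,14,'pics/t3d.png')
im=r.capture('scene');cv2.imwrite('pics/s3.png',im[:,:,::-1]);crop(im,285,140,55,55,10,'pics/s3d.png')
```

```text
time_s 6.1333
joints [ 3.78865e+01  2.29184e+01 -1.26781e+01 -1.39000e-02 -5.43930e+01
 -2.80432e+01]
tcp_pos [0.6002 0.2241 0.105 ]
eef_rot [-1.79996e+02  1.49000e-02 -8.01648e+01]
contact_force [ 0.3137  0.2245 -4.1639]
moment [-0.072   0.1311  0.0123]
gripper_width 0.054
```

View pics/t3d.png

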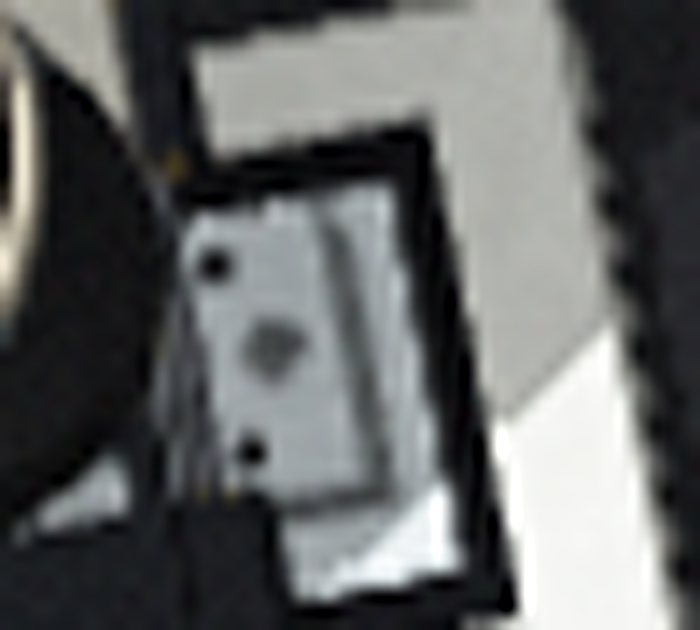

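View pics/s3d.png

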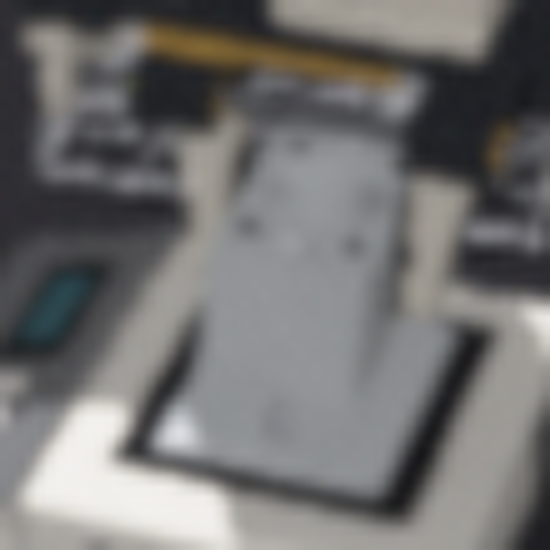

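Run:
```python
from h import *
f=lambda c,s,o:[(c[0]+.5)/s-.5+o[0],(c[1]+.5)/s-.5+o[1]]
print(plane('top',[f((274,349),14,(185,175))],.1412), 'two probe mid',plane('top',[f((214,265),14,(185,175)),f((250,452),14,(185,175))],.1412))
# scene: pin base at crop10 (278,425?) expected if plate at cand
a=np.radians(9.85);ey=np.array([-np.sin(a),np.cos(a)])
for c in((.6010,.2244),(.6024,.2215)):
  c=np.array(c)
  for z in(.068,.082):print(c,z,(proj('scene',[*(c-.038*ey),z])-[285,140]+.5)*10-.5,(proj('top',[*(c-.038*ey),z])-[150,165]+.5)*6-.5,(proj('top',[*(c+.038*ey),z])-[150,165]+.5)*6-.5)
```

```text
[[0.60731695 0.18716703 0.1412    ]] two probe mid [[0.62350223 0.19823377 0.1412    ]
 [0.58802953 0.19186394 0.1412    ]]
[0.601  0.2244] 0.068 [[281.26834859 436.916714  ]] [[353.26297715 227.6348275 ]] [[191.25143989 260.05068977]]
[0.601  0.2244] 0.082 [[284.53142722 401.80634857]] [[348.57555952 224.20315169]] [[184.84649775 256.95536424]]
[0.6024 0.2215] 0.068 [[281.34631826 442.14808451]] [[359.50297448 224.45662651]] [[197.52401416 256.86319774]]
[0.6024 0.2215] 0.082 [[284.61696322 407.00171255]] [[354.88188857 220.99193799]] [[191.18613245 253.73466495]]
```

Emit:
carry_out([
  [0,0,-0.005,0,0,0],
  [0,0,-0.003,0,0,0],
  [0,0,-0.002,0,0,0],
])

```text
time_s: 6.48
tcp_pos: [0.6007, 0.2245, 0.0951]
eef_rot: [-179.9, 0.1, -80.2]
contact_force: [-0.1, -0.9, -5.5]
gripper_width: 0.0538
```

Emit:
carry_out([
  [-0.0006,-0.0006,-0.002,0,0,0],
  [0,0,-0.002,0,0,0],
  [0,0,-0.002,0,0,0],
])

```text
time_s: 6.73
tcp_pos: [0.5998, 0.2237, 0.088]
eef_rot: [-179.9, 0.0, -80.2]
contact_force: [-0.2, 0.5, -4.9]
gripper_width: 0.0536
```

Block underside is at about 74 mm, below the pin tips (82 mm), with no contact force. The pins are in the holes.

Emit:
carry_out([
  [0,0,-0.002,0,0,0],
  [0,0,-0.002,0,0,0],
  [0,0,-0.001,0,0,0],
])

```text
time_s: 6.98
tcp_pos: [0.5996, 0.2236, 0.082]
eef_rot: [-180.0, 0.0, -80.2]
contact_force: [-0.1, 0.1, -5.0]
gripper_width: 0.0544
```

Emit:
carry_out([
  [0,0,-0.001,0,0,0],
  [0,0,-0.001,0,0,0],
])

```text
time_s: 7.15
tcp_pos: [0.5997, 0.2236, 0.0819]
eef_rot: [-179.9, 0.0, -80.1]
contact_force: [-4.1, -0.8, 3.8]
gripper_width: 0.0539
```

Emit:
carry_out([
  [0,0,-0.001,0,0,0],
  [0,0,0,0,0,0],
])

```text
time_s: 7.32
tcp_pos: [0.5998, 0.2237, 0.0822]
eef_rot: [-179.9, 0.0, -80.1]
contact_force: [-0.0, -0.4, -5.4]
gripper_width: 0.0539
```

Emit:
carry_out([
  [0,0,0,0,0,0],
  [0,0,0,0,0,0],
  [0,0,0,0,0,0],
  [0,0,0,0,0,0],
  [0,0,0,0,0,0],
], fingers=-1)

```text
time_s: 7.73
tcp_pos: [0.6027, 0.2251, 0.0841]
eef_rot: [-179.5, 0.1, -80.0]
contact_force: [0.2, -0.2, 0.1]
gripper_width: 0.0817
```

Emit:
carry_out([
  [0,0,0,0,0,0],
  [0,0,0.01,0,0,0],
  [0,0,0.03,0,0,0],
  [0,0,0.035,0,0,0],
  [0,0,0.03,0,0,0],
  [0,-0.02,0.01,0,0,0],
  [0,-0.035,0,0,0,0],
  [0,-0.04,0,0,0,0],
  [0,-0.04,0,0,0,0],
  [0,-0.04,0,0,0,0],
  [0,-0.04,0,0,0,0],
  [0,-0.04,0,0,0,0],
])

```text
time_s: 8.73
tcp_pos: [0.6027, -0.0325, 0.2139]
eef_rot: [-179.0, 0.0, -79.3]
contact_force: [1.5, -0.1, 0.0]
gripper_width: 0.0873
```

Run:
```python
import st
from meas import *
im=r.capture('top');cv2.imwrite('pics/t4.png',im[:,:,::-1]);crop(im,150,160,100,100,6,'pics/t4c.png')
S=r.capture('scene');cv2.imwrite('pics/s4.png',S[:,:,::-1]);crop(S,260,130,100,90,7,'pics/s4c.png')
```

```text
time_s 8.7333
joints [ 1.54734e+01  1.37717e+01 -1.06131e+01  5.42000e-02 -6.46061e+01
 -4.80540e+00]
tcp_pos [ 0.6027 -0.0325  0.2139]
eef_rot [-1.789903e+02  3.540000e-02 -7.930900e+01]
contact_force [ 1.4863 -0.0705  0.0298]
moment [-0.0218  0.0082  0.0072]
gripper_width 0.0873
```

View pics/t4c.png

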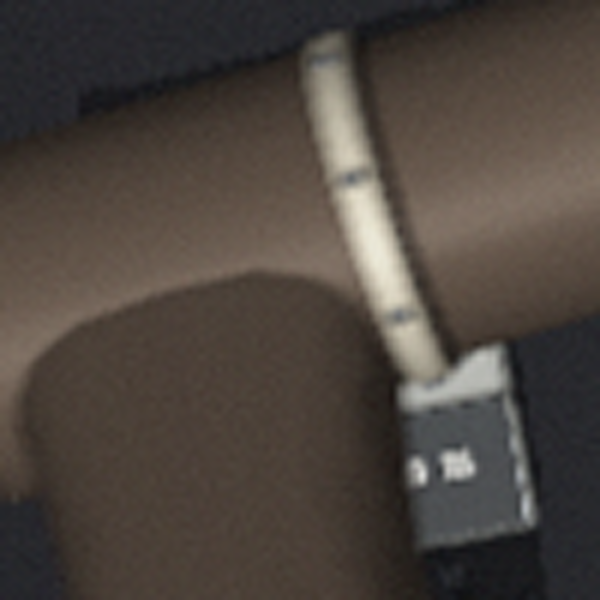

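View pics/s4c.png

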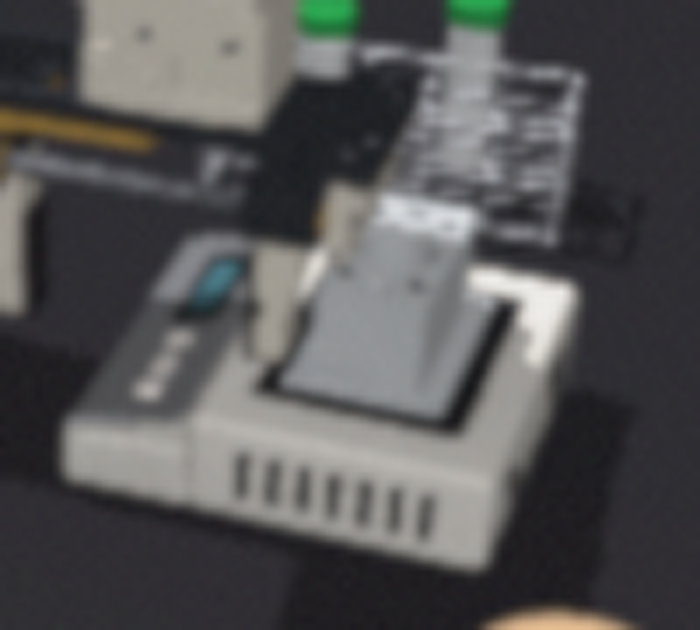

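Emit:
carry_out([
  [0,-0.035,0,-0.002,0.009,0],
  [-0.002,-0.035,-0.02,-0.002,0.008,0],
  [-0.002,-0.03,-0.03,0,0,0],
  [-0.002,-0.006,-0.03,0,0,0],
  [0,0,-0.02,0,0,0],
  [0,0,0,0,0,0],
])

```text
time_s: 9.33
tcp_pos: [0.5984, -0.1477, 0.1185]
eef_rot: [-179.4, -0.2, -79.7]
contact_force: [-0.5, 0.3, -0.5]
gripper_width: 0.0878
```

Run:
```python
import st
from meas import *
im=r.capture('top');cv2.imwrite('pics/t5.png',im[:,:,::-1]);crop(im,140,150,240,160,3,'pics/t5c.png')
```

```text
time_s 9.3333
joints [  4.3174  19.7658 -15.6636   0.106  -53.9427   5.8974]
tcp_pos [ 0.5984 -0.1477  0.1185]
eef_rot [-1.793843e+02 -1.504000e-01 -7.972410e+01]
contact_force [-0.4596  0.2917 -0.5472]
moment [0.0884 0.3418 0.052 ]
gripper_width 0.0878
```

View pics/t5c.png

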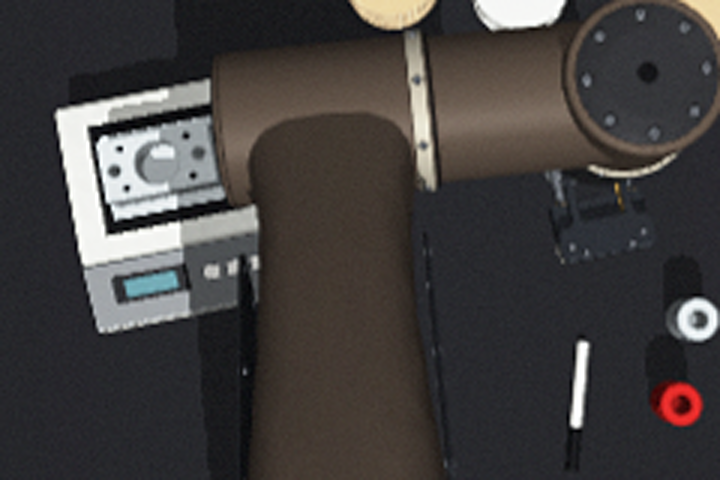

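The top view shows the block on the plate at crop (158,162) with the marker undisturbed. Now descending on sleeve A.

Emit:
carry_out([
  [-0.002,-0.0013,-0.015,-0.002,0.01,0],
  [0,0,-0.015,0,0,0],
  [0,0,-0.006,0,0,0],
  [0,0,0,0,0,0],
])

```text
time_s: 9.72
tcp_pos: [0.602, -0.1472, 0.0904]
eef_rot: [-179.4, -0.4, -79.5]
contact_force: [0.7, 0.3, 0.2]
gripper_width: 0.0875
```

Emit:
carry_out([
  [-0.005,-0.002,-0.006,0.003,0.01,0],
  [-0.003,0,-0.015,0.002,0.005,0],
  [-0.001,0,-0.015,0,0,0],
  [0,0,-0.01,0,0,0],
  [0,0,0,0,0,0],
])

```text
time_s: 10.13
tcp_pos: [0.5953, -0.1478, 0.0462]
eef_rot: [-179.9, 0.0, -79.3]
contact_force: [-0.3, -0.1, -0.2]
gripper_width: 0.0877
```

Emit:
carry_out([
  [0.0005,-0.001,-0.01,0,0,0],
  [0,0,-0.007,0,0,0],
  [0,0,-0.002,0,0,0],
  [0,0,0,0,0,0],
])

```text
time_s: 10.47
tcp_pos: [0.5961, -0.149, 0.0254]
eef_rot: [-179.9, 0.0, -79.3]
contact_force: [-0.1, 0.9, 1.0]
gripper_width: 0.0878
```

Emit:
carry_out([
  [0,0,0,0,0,0],
  [0,0,0,0,0,0],
  [0,0,0,0,0,0],
  [0,0,0,0,0,0],
  [0,0,0,0,0,0],
  [0,0,0,0,0,0],
  [0,0,0,0,0,0],
], fingers=1, force=25)

```text
time_s: 11.05
tcp_pos: [0.5973, -0.149, 0.027]
eef_rot: [-179.7, -0.0, -79.2]
contact_force: [-0.5, 0.3, -0.1]
gripper_width: 0.0466
```

```bash
python3 st.py
```

```text
time_s 11.05
joints [ 4.12540e+00  2.59027e+01 -2.03387e+01 -3.87000e-02 -4.35034e+01
  6.65500e+00]
tcp_pos [ 0.5973 -0.149   0.027 ]
eef_rot [-1.797435e+02 -3.000000e-03 -7.924760e+01]
contact_force [-0.5323  0.2675 -0.0773]
moment [0.005 0.106 0.037]
gripper_width 0.0466
```

Emit:
carry_out([
  [0,0,0,0,0,0],
  [0,0,0,0,0,0],
  [0,0,0,0,0,0],
])

```text
time_s: 11.3
tcp_pos: [0.5975, -0.149, 0.0273]
eef_rot: [-179.7, -0.0, -79.2]
contact_force: [-0.0, 0.8, -0.7]
gripper_width: 0.0377
```

```bash
python3 st.py
```

```text
time_s 11.3
joints [ 4.12660e+00  2.58806e+01 -2.03306e+01 -4.11000e-02 -4.34970e+01
  6.65630e+00]
tcp_pos [ 0.5975 -0.149   0.0273]
eef_rot [-1.797068e+02 -5.600000e-03 -7.924690e+01]
contact_force [-0.0067  0.7689 -0.7024]
moment [-0.1272  0.1046  0.0221]
gripper_width 0.0377
```

Emit:
carry_out([
  [0,0,0.006,0,0,0],
  [0,0,0.015,0,0,0],
  [0,0,0.015,0,0,0],
  [0,0,0.005,0,0,0],
  [0,0,0,0,0,0],
  [0,0,0,0,0,0],
  [0,0,0,0,0,0],
])

```text
time_s: 11.88
tcp_pos: [0.5925, -0.1484, 0.066]
eef_rot: [179.8, 0.2, -79.4]
contact_force: [0.5, -0.2, -4.6]
gripper_width: 0.0375
```

Emit:
carry_out([
  [0,0,0,0,0,0],
])

```text
time_s: 11.97
tcp_pos: [0.592, -0.1484, 0.0652]
eef_rot: [179.7, 0.2, -79.4]
contact_force: [0.3, 0.5, -5.4]
gripper_width: 0.0378
```

Emit:
carry_out([
  [0,0,0,0,0,0],
])

```text
time_s: 12.05
tcp_pos: [0.5915, -0.1484, 0.0645]
eef_rot: [179.6, 0.2, -79.4]
contact_force: [-0.1, -0.1, -4.3]
gripper_width: 0.0378
```

Emit:
carry_out([
  [0,0,0,0,0,0],
])

```text
time_s: 12.13
tcp_pos: [0.5911, -0.1484, 0.0639]
eef_rot: [179.6, 0.2, -79.4]
contact_force: [-0.5, -0.7, -4.8]
gripper_width: 0.0376
```

Emit:
carry_out([
  [0,0,0,0,0,0],
])

```text
time_s: 12.22
tcp_pos: [0.5908, -0.1484, 0.0633]
eef_rot: [179.5, 0.3, -79.4]
contact_force: [-0.7, 0.1, -4.7]
gripper_width: 0.0376
```

```bash
python3 st.py; python3 -c "
from h import *
im=r.capture('scene');cv2.imwrite('pics/s6.png',im[:,:,::-1])"
```

```text
time_s 12.2167
joints [  4.1255  23.2469 -18.6488  -0.2643 -48.6126   6.642 ]
tcp_pos [ 0.5908 -0.1484  0.0633]
eef_rot [179.5176   0.2543 -79.4092]
contact_force [-0.6953  0.135  -4.6928]
moment [-0.011   0.0382  0.0129]
gripper_width 0.0376
```

View pics/s6.png

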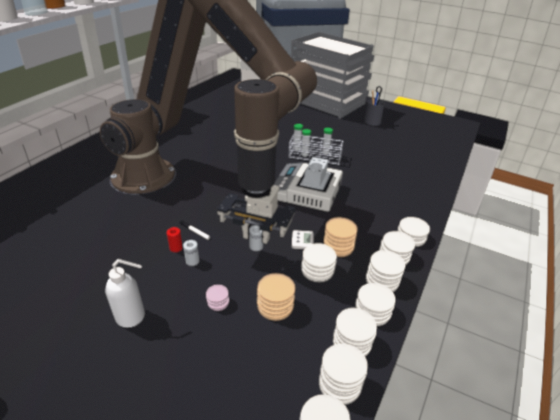

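Sleeve A, visible lifted at scene (256,238), reads about 4.7 N, or 0.48 kg. I'll set it back down gently and weigh B the same way.

Emit:
carry_out([
  [0.003,0,-0.01,0.001,-0.006,0],
  [0.001,0,-0.01,0,-0.003,0],
  [0,0,-0.007,0,0,0],
  [0,0,-0.002,0,0,0],
])

```text
time_s: 12.6
tcp_pos: [0.5953, -0.1484, 0.0331]
eef_rot: [-179.9, 0.2, -79.4]
contact_force: [-0.0, 0.0, -5.2]
gripper_width: 0.0376
```

```bash
python3 st.py
```

```text
time_s 12.6
joints [  4.0855  25.409  -20.0399  -0.2965 -44.462    6.7265]
tcp_pos [ 0.5953 -0.1484  0.0331]
eef_rot [-179.8875    0.1962  -79.3993]
contact_force [-0.0234  0.0397 -5.2015]
moment [ 0.0168  0.2306 -0.0112]
gripper_width 0.0376
```

Emit:
carry_out([
  [0,0,-0.002,-0.003,0,0],
  [0,0,-0.002,0,0,0],
  [0,0,-0.001,0,0,0],
])

```text
time_s: 12.85
tcp_pos: [0.5947, -0.1486, 0.0272]
eef_rot: [179.9, 0.0, -79.4]
contact_force: [-4.3, 2.9, 10.1]
gripper_width: 0.0374
```

Emit:
carry_out([
  [0,0,-0.001,0,0,0],
  [0,0,-0.001,0,0,0],
])

```text
time_s: 13.02
tcp_pos: [0.5948, -0.1486, 0.0272]
eef_rot: [179.9, -0.0, -79.3]
contact_force: [-3.1, 1.2, 5.0]
gripper_width: 0.0375
```

Down on the bench. Releasing.

Emit:
carry_out([
  [0,0,0,0,0,0],
  [0,0,0,0,0,0],
  [0,0,0,0,0,0],
  [0,0,0,0,0,0],
  [0,0,0,0,0,0],
  [0,0,0,0,0,0],
], fingers=-1)

```text
time_s: 13.52
tcp_pos: [0.5984, -0.1488, 0.0304]
eef_rot: [-179.6, -0.2, -79.2]
contact_force: [0.6, -0.2, 0.4]
gripper_width: 0.0722
```

```bash
python3 st.py
```

```text
time_s 13.5167
joints [  4.2347  25.6425 -20.2866   0.1708 -43.6753   6.3953]
tcp_pos [ 0.5984 -0.1488  0.0304]
eef_rot [-1.796202e+02 -1.621000e-01 -7.924740e+01]
contact_force [ 0.57   -0.2442  0.3982]
moment [ 0.0331  0.1044 -0.0192]
gripper_width 0.0722
```

Emit:
carry_out([
  [0,0,0.01,0,0,0],
  [0,0,0.03,0,0,0],
  [0,0,0.035,0,0,0],
  [0,0,0.03,0,0,-0.1],
  [-0.02,-0.014,0.01,0,0,-0.11],
  [-0.02,-0.014,0,0,0,-0.11],
  [-0.02,-0.014,0,0,0,-0.11],
  [-0.02,-0.014,0,0,0,-0.11],
  [-0.02,-0.014,0,0,0,-0.11],
  [-0.02,-0.014,0,0,0,-0.11],
  [-0.01,-0.014,0,0,0,-0.11],
  [-0.005,0,0,0,0,-0.11],
])

```text
time_s: 14.52
tcp_pos: [0.4589, -0.2502, 0.1596]
eef_rot: [-179.2, 0.1, -137.6]
contact_force: [0.5, 0.5, 0.9]
gripper_width: 0.0878
```

Run:
```python
import st
from h import *
im=r.capture('top');cv2.imwrite('pics/t7.png',im[:,:,::-1]);crop(im,150,160,260,160,3,'pics/t7c.png')
```

```text
time_s 14.5167
joints [ -6.7421   8.9847 -24.6571   0.5138 -55.7186 -41.1013]
tcp_pos [ 0.4589 -0.2502  0.1596]
eef_rot [-1.792377e+02  9.740000e-02 -1.375557e+02]
contact_force [0.4619 0.5258 0.8829]
moment [ 0.0709 -0.0204 -0.049 ]
gripper_width 0.0878
```

View pics/t7c.png

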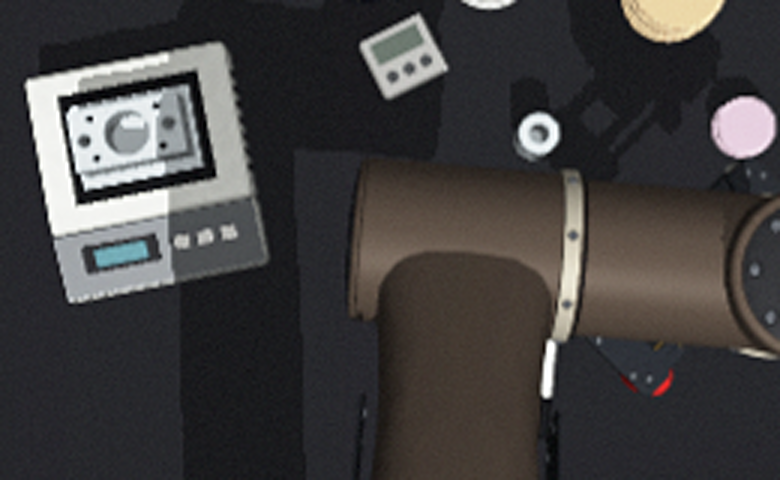

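The top view shows A standing upright at crop (539,134) and the block on the plate at (128,132).

Emit:
carry_out([
  [-0.006,-0.006,-0.01,0.005,0.005,-0.1],
  [-0.006,-0.005,-0.01,0.005,0.004,-0.09],
  [0,0,-0.015,0,0,0],
  [0,0,-0.015,0,0,0],
  [0,0,0,0,0,0],
])

```text
time_s: 14.98
tcp_pos: [0.4476, -0.2615, 0.1132]
eef_rot: [-179.7, 0.4, -148.9]
contact_force: [-1.0, -0.8, 0.1]
gripper_width: 0.0879
```

Run:
```python
import st
from meas import *
T=cv2.imread('pics/t7.png')[:,:,::-1]
f=lambda c,s,o:[(c[0]+.5)/s-.5+o[0],(c[1]+.5)/s-.5+o[1]]
hs=plane('top',[f((84,141),3,(150,160)),f((168,123),3,(150,160))],.118);print(hs,hs.mean(0))
print('A',[circ_at('top',rectmask(T,(318,192,26,26),lo),.064) for lo in(120,170)])
crop(T,165,180,60,50,12,'pics/t7d.png')
```

```text
time_s 14.9833
joints [-8.58710e+00  1.17381e+01 -2.80268e+01 -2.12000e-02 -4.97870e+01
 -5.02698e+01]
tcp_pos [ 0.4476 -0.2615  0.1132]
eef_rot [-179.7261    0.355  -148.8697]
contact_force [-0.9927 -0.8274  0.0849]
moment [ 0.0327  0.2058 -0.0077]
gripper_width 0.0879
[[0.59278544 0.26151109 0.118     ]
 [0.60683954 0.1867702  0.118     ]] [0.59981249 0.22414064 0.118     ]
A [(((593.6268920898438, -147.96713256835938), (37.2722053527832, 41.69444274902344), 62.194732666015625), ((592.1265869140625, -147.77699279785156), 22.139554977416992)), (((594.308349609375, -148.369140625), (36.152503967285156, 37.140560150146484), 67.12052154541016), ((594.2232055664062, -148.75741577148438), 18.91307830810547))]
```

View pics/t7d.png

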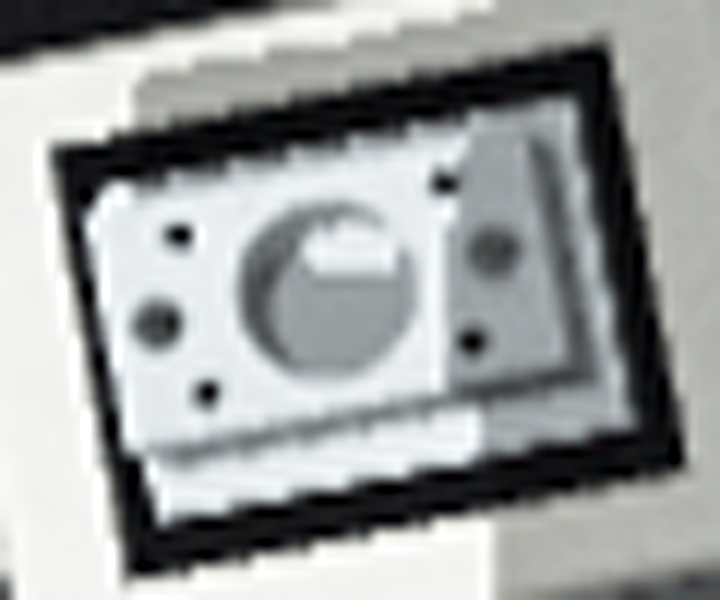

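Emit:
carry_out([
  [-0.003,0,-0.01,0.001,0.008,0],
  [-0.001,0,-0.015,0,0,0],
  [-0.001,0,-0.015,0,0,0],
  [-0.001,0,-0.01,0,0,0],
  [0,0,0,0,0,0],
])

```text
time_s: 15.4
tcp_pos: [0.4442, -0.2612, 0.0641]
eef_rot: [-179.9, 0.1, -148.2]
contact_force: [-1.5, 0.1, -0.0]
gripper_width: 0.0878
```

Emit:
carry_out([
  [0.001,-0.001,-0.014,0,0,0],
  [0,0,-0.014,0,0,0],
  [0,0,-0.007,0,0,0],
  [0,0,-0.002,0,0,0],
  [0,0,0,0,0,0],
])

```text
time_s: 15.82
tcp_pos: [0.4484, -0.2623, 0.0291]
eef_rot: [-179.7, 0.2, -147.8]
contact_force: [-0.3, -0.0, 1.0]
gripper_width: 0.0876
```

```bash
python3 st.py
```

```text
time_s 15.8167
joints [ -8.5685  18.5052 -32.9468   0.1866 -38.2207 -49.3682]
tcp_pos [ 0.4484 -0.2623  0.0291]
eef_rot [-1.796987e+02  1.726000e-01 -1.477900e+02]
contact_force [-0.3209 -0.0291  0.9711]
moment [ 0.0145 -0.0202 -0.04  ]
gripper_width 0.0876
```

Emit:
carry_out([
  [-0.003,0,-0.003,0.003,0.006,0],
  [0,0,-0.001,0,0,0],
  [0,0,0,0,0,0],
])

```text
time_s: 16.07
tcp_pos: [0.4465, -0.2624, 0.0267]
eef_rot: [-180.0, 0.0, -147.7]
contact_force: [0.4, 0.4, 0.4]
gripper_width: 0.0874
```

Emit:
carry_out([
  [0,0,0,0,0,0],
  [0,0,0,0,0,0],
  [0,0,0,0,0,0],
  [0,0,0,0,0,0],
  [0,0,0,0,0,0],
  [0,0,0,0,0,0],
  [0,0,0,0,0,0],
  [0,0,0,0,0,0],
  [0,0,0,0,0,0],
  [0,0,0,0,0,0],
], fingers=1, force=25)

```text
time_s: 16.9
tcp_pos: [0.4473, -0.2628, 0.0283]
eef_rot: [-179.8, 0.2, -147.7]
contact_force: [-0.6, -0.6, 0.9]
gripper_width: 0.0372
```

```bash
python3 st.py
```

```text
time_s 16.9
joints [-8.72150e+00  1.85920e+01 -3.28855e+01  2.06000e-02 -3.83078e+01
 -4.89956e+01]
tcp_pos [ 0.4473 -0.2628  0.0283]
eef_rot [-1.798494e+02  1.536000e-01 -1.477007e+02]
contact_force [-0.5823 -0.5612  0.9488]
moment [ 0.1145  0.0416 -0.029 ]
gripper_width 0.0372
```

Emit:
carry_out([
  [0,0,0.006,0,0,0],
  [0,0,0.015,0,0,0],
  [0,0,0.015,0,0,0],
  [0,0,0.005,0,0,0],
  [0,0,0,0,0,0],
  [0,0,0,0,0,0],
  [0,0,0,0,0,0],
])

```text
time_s: 17.48
tcp_pos: [0.4456, -0.2622, 0.0704]
eef_rot: [-180.0, 0.0, -147.7]
contact_force: [0.4, 1.2, -0.7]
gripper_width: 0.0375
```

Emit:
carry_out([
  [0,0,0,0,0,0],
])

```text
time_s: 17.57
tcp_pos: [0.4453, -0.2621, 0.0699]
eef_rot: [180.0, 0.0, -147.8]
contact_force: [0.1, -0.0, -1.5]
gripper_width: 0.0374
```

Emit:
carry_out([
  [0,0,0,0,0,0],
])

```text
time_s: 17.65
tcp_pos: [0.4449, -0.2621, 0.0693]
eef_rot: [179.9, -0.0, -147.8]
contact_force: [-0.2, 0.5, -0.5]
gripper_width: 0.0374
```

Emit:
carry_out([
  [0,0,0,0,0,0],
])

```text
time_s: 17.73
tcp_pos: [0.4446, -0.2619, 0.0687]
eef_rot: [179.9, -0.1, -147.8]
contact_force: [-0.8, 0.3, -0.5]
gripper_width: 0.0376
```

```bash
python3 st.py; python3 -c "
from h import *
im=r.capture('scene');crop(im,150,180,130,100,6,'pics/s8c.png')"
```

```text
time_s 17.7333
joints [ -8.7167  15.1379 -30.7061  -0.0573 -44.2714 -48.998 ]
tcp_pos [ 0.4446 -0.2619  0.0687]
eef_rot [ 1.798942e+02 -6.090000e-02 -1.477558e+02]
contact_force [-0.839   0.2741 -0.5062]
moment [-0.0152 -0.0271 -0.0327]
gripper_width 0.0376
```

View pics/s8c.png

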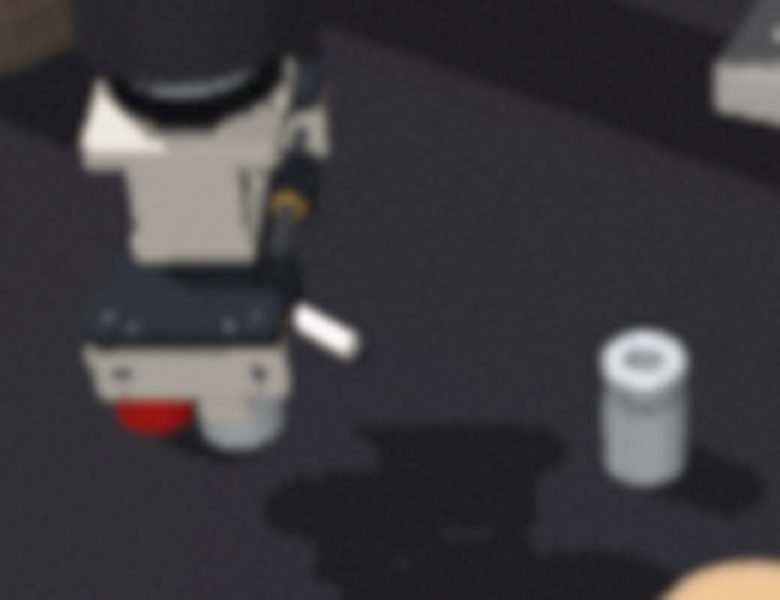

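The scene shows B off the bench: its bottom is at scene y≈254, against 265 when standing. It reads about 0.8 N, versus about 4.8 N for A, so A is the brass sleeve and B the aluminium. Setting B back down.

Emit:
carry_out([
  [0.001,0,-0.012,0,0,0],
  [0,0,-0.012,0,0,0],
  [0,0,-0.007,0,0,0],
  [0,0,-0.002,0,0,0],
])

```text
time_s: 18.12
tcp_pos: [0.446, -0.2621, 0.0345]
eef_rot: [179.9, -0.0, -147.7]
contact_force: [-0.9, -0.2, -0.9]
gripper_width: 0.0375
```

Emit:
carry_out([
  [0,0,-0.002,0,0,0],
  [0,0,-0.002,0,0,0],
  [0,0,-0.001,0,0,0],
])

```text
time_s: 18.37
tcp_pos: [0.4458, -0.2621, 0.0288]
eef_rot: [179.9, -0.1, -147.7]
contact_force: [0.4, 0.1, -1.2]
gripper_width: 0.0376
```

Emit:
carry_out([
  [0,0,-0.001,0,0,0],
  [0,0,-0.0005,0,0,0],
])

```text
time_s: 18.53
tcp_pos: [0.4459, -0.2622, 0.0283]
eef_rot: [179.9, -0.1, -147.7]
contact_force: [-2.1, 2.4, 4.1]
gripper_width: 0.0377
```

Emit:
carry_out([
  [0,0,0,0,0,0],
  [0,0,0,0,0,0],
  [0,0,0,0,0,0],
  [0,0,0,0,0,0],
  [0,0,0,0,0,0],
  [0,0,0,0,0,0],
  [0,0,0,0,0,0],
  [0,0,0,0,0,0],
], fingers=-1)

```text
time_s: 19.2
tcp_pos: [0.4476, -0.2627, 0.03]
eef_rot: [-179.9, 0.1, -147.7]
contact_force: [-0.1, 0.0, 0.7]
gripper_width: 0.0842
```

```bash
python3 st.py
```

```text
time_s 19.2
joints [-8.70080e+00  1.85083e+01 -3.26858e+01  3.12000e-02 -3.87194e+01
 -4.90090e+01]
tcp_pos [ 0.4476 -0.2627  0.03  ]
eef_rot [-1.799285e+02  5.240000e-02 -1.476855e+02]
contact_force [-0.0873  0.0013  0.7108]
moment [ 0.0249 -0.0265 -0.0186]
gripper_width 0.0842
```

Emit:
carry_out([
  [0,0,0.01,0,0,0],
  [0,0,0.03,0,0,0],
  [0,0,0.035,0,0,0],
  [0,0,0.03,0,0,0.1],
  [0.018,0.014,0.01,0,0,0.115],
  [0.018,0.014,0,0,0,0.115],
  [0.018,0.014,0,0,0,0.115],
  [0.018,0.014,0,0,0,0.115],
  [0.018,0.014,0,0,0,0.115],
  [0.018,0.014,0,0,0,0.115],
  [0.018,0.014,0,0,0,0.115],
  [0.01,0.008,0,0,0,0.115],
])

```text
time_s: 20.2
tcp_pos: [0.5848, -0.1532, 0.1617]
eef_rot: [-179.5, -0.2, -87.0]
contact_force: [-0.8, -0.8, -0.3]
gripper_width: 0.0877
```

```bash
python3 st.py
```

```text
time_s 20.2
joints [  3.9447  16.4664 -14.2235   0.2244 -58.8049  -1.0404]
tcp_pos [ 0.5848 -0.1532  0.1617]
eef_rot [-179.4915   -0.1837  -86.9812]
contact_force [-0.787  -0.8373 -0.329 ]
moment [0.015  0.0785 0.0313]
gripper_width 0.0877
```

Emit:
carry_out([
  [0.005,0.003,-0.01,0,0.008,0.06],
  [0.004,0.001,-0.015,0,0,0.04],
  [0,0,-0.02,0,0,0.01],
  [-0.001,0,-0.02,0,0,0],
  [-0.001,0,-0.01,0,0,0],
  [0,0,0,0,0,0],
])

```text
time_s: 20.7
tcp_pos: [0.5966, -0.1461, 0.09]
eef_rot: [-179.6, -0.2, -79.6]
contact_force: [-0.8, -0.2, 1.5]
gripper_width: 0.0877
```

```bash
python3 st.py
```

```text
time_s 20.7
joints [  4.5611  21.3824 -17.5864   0.2479 -50.6087   5.7134]
tcp_pos [ 0.5966 -0.1461  0.09  ]
eef_rot [-179.5992   -0.2338  -79.5697]
contact_force [-0.7587 -0.2174  1.5197]
moment [0.0129 0.1923 0.0037]
gripper_width 0.0877
```

Emit:
carry_out([
  [-0.003,-0.0025,-0.01,0.003,0.007,0],
  [-0.001,0,-0.015,0,0,0],
  [-0.001,0,-0.015,0,0,0],
  [0,0,-0.008,0,0,0],
  [0,0,0,0,0,0],
])

```text
time_s: 21.12
tcp_pos: [0.593, -0.1498, 0.0442]
eef_rot: [-179.7, -0.0, -79.6]
contact_force: [0.0, -0.3, 0.2]
gripper_width: 0.0878
```

Emit:
carry_out([
  [0,0.001,-0.01,-0.001,0.004,0],
  [0,0,-0.006,0,0,0],
  [0,0,-0.002,0,0,0],
  [0,0,0,0,0,0],
])

```text
time_s: 21.45
tcp_pos: [0.5944, -0.1492, 0.0268]
eef_rot: [-179.9, -0.1, -79.6]
contact_force: [0.4, -0.8, 0.0]
gripper_width: 0.0878
```

```bash
python3 st.py
```

```text
time_s 21.45
joints [  4.1914  25.7433 -20.7176   0.0994 -43.3858   6.1419]
tcp_pos [ 0.5944 -0.1492  0.0268]
eef_rot [-1.79855e+02 -8.44000e-02 -7.95947e+01]
contact_force [ 0.3906 -0.8286  0.0047]
moment [0.0239 0.0516 0.0249]
gripper_width 0.0878
```

Emit:
carry_out([
  [0,0,0,0,0,0],
  [0,0,0,0,0,0],
  [0,0,0,0,0,0],
  [0,0,0,0,0,0],
  [0,0,0,0,0,0],
  [0,0,0,0,0,0],
  [0,0,0,0,0,0],
  [0,0,0,0,0,0],
  [0,0,0,0,0,0],
  [0,0,0,0,0,0],
  [0,0,0,0,0,0],
], fingers=1, force=35)

```text
time_s: 22.37
tcp_pos: [0.5954, -0.1492, 0.0288]
eef_rot: [-179.7, -0.1, -79.6]
contact_force: [0.2, 1.4, 0.7]
gripper_width: 0.0372
```

```bash
python3 st.py
```

```text
time_s 22.3667
joints [  4.1999  25.6026 -20.6365   0.1251 -43.4632   6.146 ]
tcp_pos [ 0.5954 -0.1492  0.0288]
eef_rot [-1.797134e+02 -1.179000e-01 -7.956380e+01]
contact_force [0.2158 1.4289 0.6715]
moment [0.0577 0.2204 0.0281]
gripper_width 0.0372
```

Emit:
carry_out([
  [0,0,0.008,0,0,0],
  [0,0,0.02,0,0,0],
  [0,0,0.03,0,0,0],
  [0,0,0.035,0,0,0],
  [0,0,0.035,0,0,0],
  [0,0,0.035,0,0,0],
  [0.002,0.015,0.012,0,0,0],
  [0.002,0.03,0,0,0,0],
  [0.002,0.035,0,0,0,0],
  [0.002,0.035,0,0,0,0],
  [0.002,0.035,0,0,0,0],
  [0,0.02,0,0,0,0],
])

```text
time_s: 23.37
tcp_pos: [0.5942, 0.0232, 0.2101]
eef_rot: [179.5, 0.3, -80.3]
contact_force: [-0.4, -0.8, -4.3]
gripper_width: 0.0376
```

```bash
python3 st.py
```

```text
time_s 23.3667
joints [ 20.8029  14.0463 -10.5658  -0.4107 -65.8698 -10.9176]
tcp_pos [0.5942 0.0232 0.2101]
eef_rot [179.4556   0.2753 -80.2855]
contact_force [-0.3916 -0.7967 -4.26  ]
moment [-0.1219 -0.0003 -0.016 ]
gripper_width 0.0376
```

Emit:
carry_out([
  [0.001,0.025,0,0.002,-0.005,0],
  [0.001,0.035,0,0.001,-0.004,0],
  [0.001,0.035,0,0,0,0],
  [0.001,0.035,0,0,0,0],
  [0.001,0.03,0,0,0,0],
  [0,0.02,0,0,0,0],
  [0,0.01,0,0,0,0],
  [0,0,0,0,0,0],
])

```text
time_s: 24.03
tcp_pos: [0.592, 0.2266, 0.2079]
eef_rot: [179.5, 0.5, -80.1]
contact_force: [0.3, -0.1, -4.9]
gripper_width: 0.0375
```

```bash
python3 st.py
```

```text
time_s 24.0333
joints [ 38.148   17.6663  -5.7034  -0.71   -66.888  -27.9954]
tcp_pos [0.592  0.2266 0.2079]
eef_rot [179.4651   0.4537 -80.1296]
contact_force [ 0.35   -0.1038 -4.8993]
moment [-0.0556 -0.0131  0.0253]
gripper_width 0.0375
```

Emit:
carry_out([
  [0.005,-0.002,-0.006,-0.004,-0.006,0],
  [0.003,-0.001,-0.006,-0.002,-0.004,0],
  [0,0,-0.005,0,0,0],
  [0,0,-0.002,0,0,0],
  [0,0,0,0,0,0],
])

```text
time_s: 24.45
tcp_pos: [0.5993, 0.2195, 0.1855]
eef_rot: [179.8, -0.1, -80.3]
contact_force: [-0.2, -0.2, -5.3]
gripper_width: 0.0373
```

```bash
python3 st.py
```

```text
time_s 24.45
joints [ 3.76007e+01  1.88480e+01 -7.33440e+00 -2.20000e-03 -6.40601e+01
 -2.78566e+01]
tcp_pos [0.5993 0.2195 0.1855]
eef_rot [ 1.797847e+02 -1.115000e-01 -8.025660e+01]
contact_force [-0.207  -0.1791 -5.319 ]
moment [-0.0572  0.1017  0.0556]
gripper_width 0.0373
```

Emit:
carry_out([
  [0.0008,0.0044,0,0.003,-0.003,0],
  [0,0,0,0,0,0],
  [0,0,0,0,0,0],
])

```text
time_s: 24.7
tcp_pos: [0.6003, 0.2223, 0.1853]
eef_rot: [180.0, 0.0, -80.4]
contact_force: [-0.0, 1.1, -4.5]
gripper_width: 0.0376
```

Run:
```python
import st
from h import *
im=r.capture('top');cv2.imwrite('pics/t9.png',im[:,:,::-1]);crop(im,140,150,260,160,3,'pics/t9c.png')
im=r.capture('scene');cv2.imwrite('pics/s9.png',im[:,:,::-1]);crop(im,275,110,80,100,6,'pics/s9c.png');crop(im,160,180,200,150,4,'pics/s9b.png')
```

```text
time_s 24.7
joints [ 3.77280e+01  1.89172e+01 -7.25370e+00 -4.27000e-02 -6.38644e+01
 -2.81152e+01]
tcp_pos [0.6003 0.2223 0.1853]
eef_rot [ 1.799508e+02  1.720000e-02 -8.040610e+01]
contact_force [-0.0234  1.0947 -4.483 ]
moment [-0.019   0.0985 -0.0241]
gripper_width 0.0376
```

View pics/t9c.png

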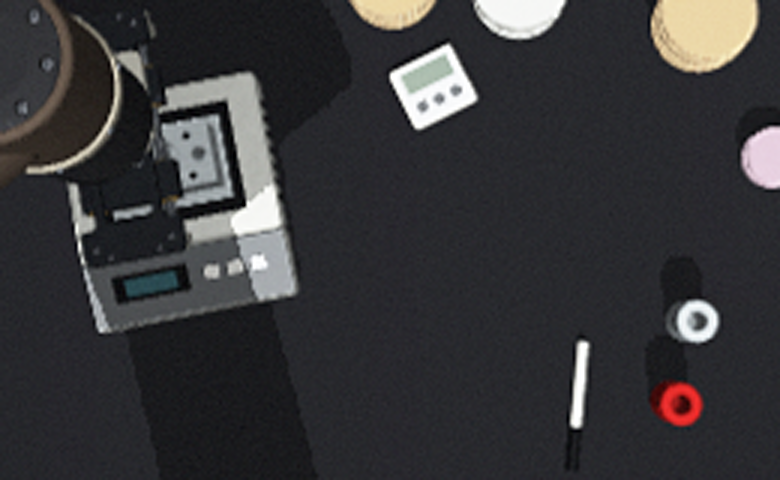

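View pics/s9c.png

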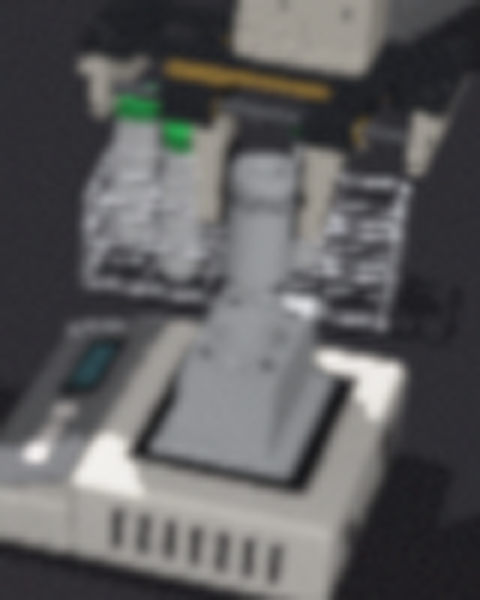

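View pics/s9b.png

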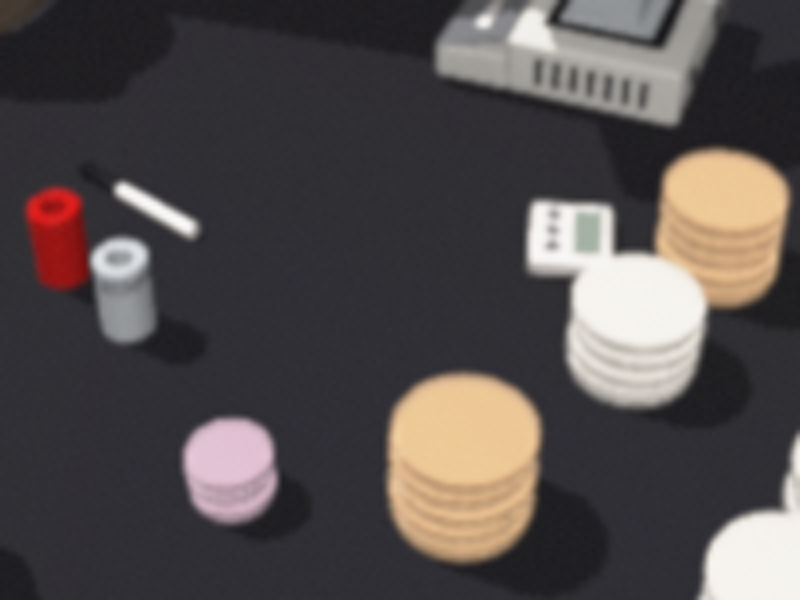

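B stands upright near the red look-alike and the bystanders are unchanged. The brass sleeve is held above the seated block. Checking the centring in both views.

Emit:
carry_out([
  [-0.0003,0.0017,0,0,0,0.003],
  [0,0,0,0,0,0],
  [0,0,0,0,0,0],
])

```text
time_s: 25.05
tcp_pos: [0.6002, 0.2245, 0.1861]
eef_rot: [-180.0, 0.1, -80.2]
contact_force: [0.3, 0.4, -4.4]
gripper_width: 0.0372
```

Run:
```python
import st
from h import *
im=r.capture('scene');crop(im,300,125,40,60,10,'pics/s10.png')
p=r.get_state()['tcp_pos']
for z in(p[2]-.0288,.17,p[2]-.0288+.064):
    print('axis',z,(proj('scene',[p[0],p[1],z])-[300,125]+.5)*10-.5)
a=np.radians(9.85);ex=np.array([np.cos(a),np.sin(a),0]);ey=np.array([-np.sin(a),np.cos(a),0]);c=np.array([.5997,.2238,.118])
for sx in(-1,1):
  for sy in(-1,1):print(sx,sy,(proj('scene',c+ex*.027*sx+ey*.05*sy)-[300,125]+.5)*10-.5)
print('bottom -y probe/hole',(proj('scene',c-ey*.038)-[300,125]+.5)*10-.5)
```

```text
time_s 25.05
joints [ 3.79031e+01  1.89003e+01 -7.16890e+00 -3.86000e-02 -6.38844e+01
 -2.80784e+01]
tcp_pos [0.6002 0.2245 0.1861]
eef_rot [-1.799754e+02  5.240000e-02 -8.019220e+01]
contact_force [ 0.2737  0.4143 -4.3716]
moment [0.0192 0.1043 0.0173]
gripper_width 0.0372
axis 0.15729946038720555 [[180.9418639  301.37745175]]
axis 0.17 [[184.17838759 267.47681433]]
axis 0.22129946038720555 [[197.55328063 126.78400465]]
-1 -1 [[ 49.76741869 460.80507134]]
-1 1 [[130.79530203 321.38771172]]
1 -1 [[209.00607893 493.49753544]]
1 1 [[281.94003389 351.01145684]]
bottom -y probe/hole [[138.7290376  459.27311934]]
```

View pics/s10.png

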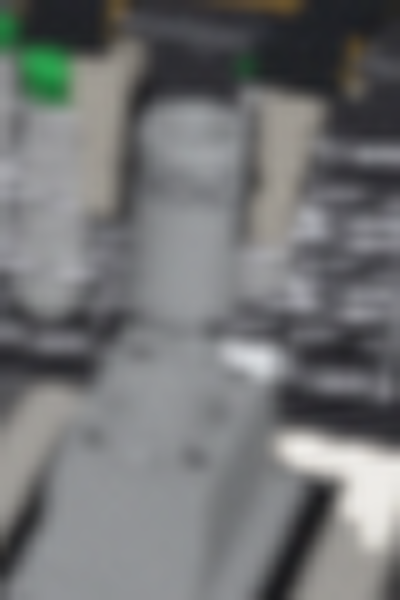

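Emit:
carry_out([
  [-0.0004,-0.0006,0,0,0,0],
  [0,0,0,0,0,0],
])

```text
time_s: 25.27
tcp_pos: [0.5998, 0.2241, 0.1862]
eef_rot: [-180.0, 0.1, -80.2]
contact_force: [0.1, 0.4, -4.7]
gripper_width: 0.0376
```

```bash
python3 st.py; python3 -c "
from plant import r
s=r.get_state();print(s['qd'])"
```

```text
time_s 25.2667
joints [ 3.78987e+01  1.88332e+01 -7.24470e+00 -3.67000e-02 -6.38570e+01
 -2.80546e+01]
tcp_pos [0.5998 0.2241 0.1862]
eef_rot [-1.799581e+02  5.970000e-02 -8.017200e+01]
contact_force [ 0.089   0.4306 -4.6825]
moment [-0.0434  0.1019 -0.0166]
gripper_width 0.0376
[ 0.10569046  0.18630606  0.04816107 -0.00739638  0.04334625 -0.08764251]
```

```bash
python3 -c "
from plant import r
print(r.close_job())"
```

```text
the job is handed in; nothing more can be done
None
```

I finished the job and handed it in at about 25 s, with no verdict reported. The block is seated on the heating plate and released, and the brass sleeve is held over its well.

- **Block:** I lowered it over both pins. It met contact when its underside reached plate height, with the tool within about 0.1 mm of the expected value. Later pictures from both cameras show it flat on the plate. One reading was less clear: just before I let go, the wrist still carried about 5 N. The block may have settled the last few tenths of a millimetre as the fingers opened.
- **Sleeves:** `sleeve_a` read about 4.7 N (roughly 0.48 kg) and `sleeve_b` about 0.8 N (roughly 0.1 kg). So `sleeve_a` is the brass one and `sleeve_b` the aluminium one. `sleeve_b` is back on the bench, standing upright.
- **Final hold:** `sleeve_a` is held upright within 0.1°, about 39 mm clear of the block's top. By arm position it is within about 0.5 mm of the well's centre, and the last scene picture agreed.
- **Camera and robot offset:** the cameras and the robot disagreed by 1 to 2 mm in places. I centred the sleeve from where the block was actually released.
- **Everything else:** the red look-alike, marker, timer and the dishes near the work area looked undisturbed in the last pictures. I did not look closely at the tube rack or wash bottle at the end.

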